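Put the clean kitchen bits away, each with its kind

TASK

Put away the clean things lying about on the worktop: stand both spice jars upright in the square bin, lay the wooden spoon and the wooden spreader lengthways in the two-lane wooden tray, one in each lane (either way), and set the steel ring cutter flat in the round dish. Never let a jar fall over, and leave the small mug and the kitchen timer where they stand.

Things in the scene. Friction and masses are not known exactly. Their poses are not given: they have to be found in the camera images.
- tall_jar: The taller spice jar, loose: upright round white ceramic jar with a brown wooden lid, 44 mm diameter, 80 mm tall, 0.11-0.22 kg. Origin: centre of its underside; z is up. It starts standing on the worktop (z = 0).
- short_jar: The shorter spice jar, loose: same shape, 44 mm diameter, 58 mm tall, 0.08-0.17 kg. Origin: centre of its underside; z is up. It starts standing on the worktop.
- spoon: Small pale wooden spoon lying flat, loose, 120 mm long along its x from x = -60 to +60 mm. Handle: 14 mm wide, 14 mm high bar from x = -60 to +10 mm, then a neck; at +x a round shallow bowl 38 mm across (centred at x = 41 mm), 9 mm high. 25-50 g. Origin: middle of its length at its underside; z is up. Any yaw; grip the handle near x = -10 mm.
- spreader: Small pale wooden butter spreader lying flat, loose, 120 mm long along its x from x = -60 to +60 mm. Handle: 14 mm wide, 14 mm high bar from x = -60 to +10 mm; at +x a straight flat blade 24 mm wide, up to 9 mm high. 25-50 g. Origin: middle of its length at its underside; z is up. Any yaw; grip the handle near x = -10 mm.
- cutter: Steel ring-shaped pastry cutter, loose: a plain open ring, 56 mm outer and 49 mm inner diameter, 32 mm high, 40-85 g, standing on its edge circle with its axis (z) upright. Origin: centre of its underside. Can be gripped across its outside diameter.
- lane_tray: Fixed brown wooden cutlery tray, outer 170 mm (its x) by 180 mm (its y), 28 mm high, walls and floor 5 mm thick. A 5 mm wide divider, along its y through the middle, its top at z = 24.5 mm, makes two lanes, 77 mm wide and 170 mm long; the lane centres are at x = +41 and -41 mm, the lanes run along y. Origin: centre of underside; inner floor at z = 5 mm.
- jar_bin: Fixed square white plastic bin without divisions, outer 140 by 140 mm, 35 mm high, walls and floor 5 mm thick (inside 130 by 130 mm, room for both jars side by side). Origin: centre of its underside; inner floor at z = 5 mm; x and y along its sides.
- dish: Fixed round white ceramic dish, 140 mm diameter at the rim, 22 mm high, inner floor at z = 5 mm and about 114 mm across, sides sloping outward. Origin: centre of its underside.
- mug: Small sage-green espresso mug, loose bystander to be left alone: 58 mm diameter, 52 mm high, with a handle at its +y side. Origin: centre of its underside.
- timer: Round white and grey kitchen timer, loose bystander to be left alone: 62 mm diameter, 40 mm high with a black bar grip on top. Origin: centre of its underside.
Not all that is in view belongs to the job. What is shaped like the tall_jar but yellow is not meant.

How it is judged:
By the outcome, as a careful person would: the job done as asked, in the order asked, and still so for the second after the job is handed in, with the robot touching nothing.
It also fails if it takes over 141 s, if anything falls off the work surface, if the arm or the gripper's body presses on something with over 40 N, if the wrist force passes 120 N, or if a joint passes its speed limit or range.

ROBOT

A 7-joint arm with a two-finger parallel gripper is mounted at the origin on the work surface. World frame = base frame: x ahead of the robot, y to its left, z up, the work surface at z = 0. Lengths are in mm, angles in rad, forces in N, time in s.
With the tool pointing down it reaches from about 400 to 875 mm from the base axis. Payload 4.4 kg.
Tool frame: the origin (TCP) lies midway between the tips of the shut fingers; the grasp point (between the pads) lies 19 mm behind it; x points along the fingers, z is the direction in which the jaws open and shut, and the axes are right-handed (so a half turn about x gives the same grasp; the last joint's range is limited). The gripper opens to 85 mm and grips with 20 to 120 N. Pads are 22 mm wide; open, the fingers measure 114 mm over their backs; the gripper's body (76 mm by 85 mm) begins 54 mm behind the grasp point. The pads swing forward as they close: fully open they stand 13 mm farther back than shut.
Start: joints at [-1.291, 0.628, 0.038, 1.517, -0.027, 0.996, -0.02], TCP at [220.294, 611.546, 231.313] pointing down, gripper open.
Joint ranges: [-3.06, 3.06], [-0.37, 2.12], [-1.25, 1.32], [0.18, 2.47], [-1.1, 4.24], [0.23, 1.98], [-2.94, 2.94]. Speed limits (rad/s): [2.57, 2.57, 3.14, 3.14, 3.14, 3.14, 3.14].

INTERFACE

Orientations are given as [roll, pitch, yaw] about the fixed x, y, z axes, in that order (R = Rz(yaw) Ry(pitch) Rx(roll)).
In Python, from cell import ctrl gives the robot as it stands. The module is installed in compiled form; this text tells all that it offers.
- The arm moves only by the tool servo_tool, never from a script. Its argument "rows" is a list of rows, each an object of numbers: "dx", "dy", "dz": the shift along the tool's x, y, z in units of 750 mm (1.0 is 750 mm); "wx", "wy", "wz": the turn, a rotation vector about the tool's x, y, z in units of 6 degrees (1.0 is 6 degrees); "fingers": the closure, from 0 (fully open) to 1 (shut). In form: [{"dx": .., "dy": .., "dz": .., "wx": .., "wy": .., "wz": .., "fingers": ..}, ...]. A call has 1 to 5 rows; each row shifts and turns the commanded pose from where the row before left it, along the tool's axes as they then stand; what a row does not reach is not made up. A row lasts 1/8 s, in which the tool goes at most 62.5 mm and 10.7 degrees, less where a joint would pass 70% of its speed; a pose out of reach is approached as far as the arm can. A call with a number of a shift or a turn outside -1 to 1 is refused whole. A call with a gripper value outside its range is refused whole. The fingers move at their own pace and stop on an object; the grip force is fixed at half the most. Time passes only in rows, so rows that do not move let the fingers close. It gives the time, the measured TCP pose, the force and the opening at its end, in the units of the state.
- ctrl.read_state(): the state, without advancing time (a new reading comes with each control period).
- ctrl.get_image(name): name is "scene" or "side" or "wrist"; returns the picture (400x640x3 uint8, red, green, blue); there is no depth.
- ctrl.camera_info(name): a dict with "fovy" (degrees; the focal length in pixels is half the picture's height over the tangent of half this angle, whatever the lens; pixels are square), "cx", "cy" (the principal point, pixels), "k1" (the pictures are not rectified: a ray, as slopes to the right and down, at radius r is drawn at 1 + k1 r^2 times it, then the intrinsics apply), "R" (3x3) and "t" (3): a world point X has camera coordinates R X + t. Camera axes: x right, y down, z forward; pixel columns grow to the right and rows downward; lengths in mm; the calibration is good to about 2 mm. A picture is of the moment at which its call begins: read the wrist's pose just before it. camera_info takes no time and is no camera call; for the wrist camera it gives the pose at the moment of the call.
- ctrl.finish_job(): hands the job in, once; it reports no verdict.
Trained networks look in the newest picture that a camera, given by its name, has taken for a name from the list of things; names that differ only in an ending like _2 or _b are one class to them, and where a whole thing is asked for, a point or a joint stands for the part that bears it (a point fixed in the world has none). Each returns a list of dicts, best first, with "conf" (0 to 1); they miss things now and then, are a little off and sometimes report something else, mostly with a low value. They report only what shows in the picture. A call takes as long as a camera call. They do not tell look-alikes from the thing itself.
- ctrl.search_frame(label, camera): "extent" ([centre column, centre row, width, height] in pixels, round what is visible of it).
- ctrl.silhouettes(label, camera): "region" (400x640 bool, what is visible of it) and "extent" ([centre column, centre row, width, height] in pixels, round what is visible of it).
- ctrl.mark_of(label, camera): "point" ([column, row] in pixels: a listed point, or the origin of a listed thing).
The state is a dict: "clock": time; "qpos": joint angles; "qd": joint speeds; "tau": joint torques, N m; "eef_pos": TCP position; "tool_rot": TCP orientation; "force": force on the tool from outside, world axes, zero at the start; "torque": the same for the moment, N m; "width": finger opening in mm.
Only numpy, scipy, OpenCV 4.12 (cv2) and the standard library are available. Lean on these libraries where they do the work, as an engineer would, in place of code of your own. Each camera call takes 0.05 s, during which the arm holds its last target.

## Working session

There is one attempt and no reset: what is moved stays moved. The work goes in short steps, Python scripts to look and compute and a tool call to move; the robot and the scene stay as the last step left them, time stands still between calls to the robot, and variables do not carry over. Pictures are saved under pics/ and viewed, and the job is handed in when it is done.

Besides the shell and the picture viewer there is one more tool, called after ">>>" as a command line: name --argument value ..., lists and objects as JSON in quotes. servo_tool: Moves the arm, as the interface text tells. Its arguments: {"type":"object","properties":{"rows":{"type":"array"}},"required":["rows"]}

```bash
mkdir -p pics
python3 - <<'E'
from cell import ctrl
import cv2
s=ctrl.read_state(); print(s)
for n in ["scene","side","wrist"]:
    im=ctrl.get_image(n); cv2.imwrite(f"pics/{n}0.png",im[:,:,::-1]); 
    print(n,ctrl.camera_info(n))
E
```

```text
{'clock': 0.0, 'qpos': array([-1.2907639 ,  0.62931887,  0.03844247,  1.51837368, -0.02700305,
        0.99629846, -0.02001835]), 'qd': array([ 6.32283982e-04,  5.16194605e-04, -6.89698543e-04, -1.54002904e-03,
        7.96313991e-05, -6.02878216e-04,  2.84968081e-04]), 'tau': array([ 2.02513929e-04, -5.63420534e+01,  1.22689292e+00, -1.93450874e+01,
        1.11441925e-02,  1.04713466e-02,  1.03055774e-05]), 'eef_pos': array([220.09705177, 610.937179  , 230.40494535]), 'tool_rot': array([-3.13024444,  1.56891593, -1.90530109]), 'force': array([-0.10310191, -0.18001174, -0.13993224]), 'torque': array([ 0.00755398, -0.043875  , -0.04035905]), 'width': 85.52664133231089}
scene {'fovy': 52.606047891808196, 'cx': 317.4453177384411, 'cy': 199.82236015620305, 'k1': -0.037232920687531486, 'R': array([[-0.2376777 ,  0.97124687, -0.0137412 ],
       [ 0.80797844,  0.18983195, -0.55779448],
       [-0.53914762, -0.1436779 , -0.82986535]]), 't': array([ 124.54627019, -371.09144023, 1176.83108026])}
side {'fovy': 45.17189707516574, 'cx': 320.38123150792626, 'cy': 205.97871687796135, 'k1': 0.02053603755993355, 'R': array([[ 0.96667547, -0.25598217, -0.00341658],
       [-0.17684902, -0.65807336, -0.73189062],
       [ 0.18510259,  0.70810492, -0.68141357]]), 't': array([-495.59804883,  125.51422597, 1168.91497134])}
wrist {'fovy': 70.18068670193243, 'cx': 317.0463968990645, 'cy': 201.6203664078093, 'k1': 0.0006771102802570053, 'R': array([[ 0.33870154,  0.94089309, -0.00121292],
       [ 0.89394604, -0.32139894,  0.31235108],
       [ 0.29349914, -0.10687807, -0.94996596]]), 't': array([-649.190536  ,  -40.04986019,  380.54753525])}
```

View pics/scene0.png

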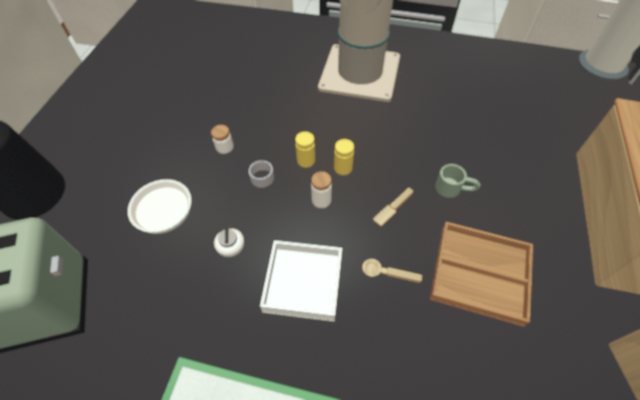

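View pics/side0.png

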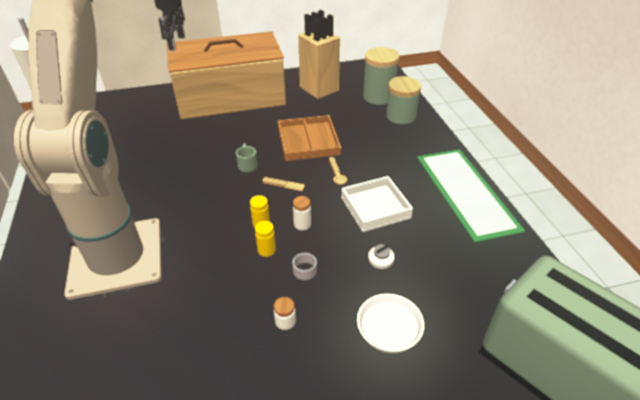

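View pics/wrist0.png

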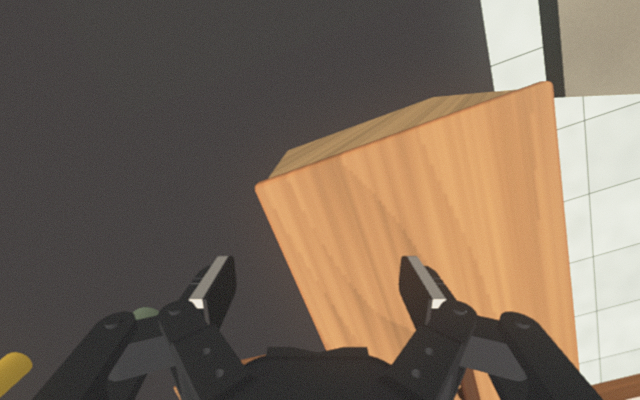

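```bash
cat > h.py <<'E'
from cell import ctrl
import numpy as np, cv2
from scipy.spatial.transform import Rotation as Rn
def cam(n):
    c=ctrl.camera_info(n); f=200/np.tan(np.radians(c['fovy'])/2)
    K=np.array([[f,0,c['cx']],[0,f,c['cy']],[0,0,1.]])
    return K,np.array([c['k1'],0,0,0.]),np.array(c['R']),np.array(c['t'])
def toplane(n,pts,z,C=None):
    K,d,R,t=C or cam(n)
    u=cv2.undistortPoints(np.array(pts,float).reshape(-1,1,2),K,d).reshape(-1,2)
    r=np.c_[u,np.ones(len(u))]@R; o=-R.T@t
    return o+r*((z-o[2])/r[:,2])[:,None]
def proj(n,X,C=None):
    K,d,R,t=C or cam(n)
    return cv2.projectPoints(np.array(X,float).reshape(-1,1,3),cv2.Rodrigues(R)[0],t,K,d)[0].reshape(-1,2)
def save(n,name,box=None,scale=1):
    im=ctrl.get_image(n)[:,:,::-1]
    if box: im=im[box[1]:box[3],box[0]:box[2]]
    if scale!=1: im=cv2.resize(im,None,fx=scale,fy=scale,interpolation=cv2.INTER_CUBIC)
    cv2.imwrite('pics/'+name,im)
E
python3 - <<'E'
from h import *
for n in ["scene","side"]:
    ctrl.get_image(n); C=cam(n)
    for l in ["tall_jar","short_jar","spoon","spreader","cutter","lane_tray","jar_bin","dish","mug","timer"]:
        for m in ctrl.mark_of(l,n)[:4]:
            print(n,l,round(m['conf'],2),np.round(m['point']),np.round(toplane(n,[m['point']],0,C)[0][:2]))
print(ctrl.read_state()['clock'])
E
```

```text
scene tall_jar 0.98 [345. 170.] [363.  28.]
scene tall_jar 0.97 [304. 159.] [353. -76.]
scene tall_jar 0.96 [322. 201.] [463.  -5.]
scene short_jar 0.92 [226. 144.] [ 348. -285.]
scene spoon 0.72 [163. 210.] [ 570. -352.]
scene spoon 0.7 [232. 146.] [ 351. -267.]
scene spoon 0.69 [391. 271.] [600. 174.]
scene spreader 0.93 [391. 206.] [441. 152.]
scene cutter 0.87 [262. 178.] [ 431. -158.]
scene lane_tray 0.56 [323. 199.] [459.  -2.]
scene lane_tray 0.55 [480. 274.] [564. 352.]
scene jar_bin 0.68 [303. 282.] [665.   4.]
scene dish 0.92 [162. 209.] [ 569. -357.]
scene mug 0.79 [445. 190.] [367. 268.]
scene timer 0.92 [232. 245.] [ 619. -166.]
scene timer 0.7 [322. 199.] [459.  -5.]
side tall_jar 0.85 [259. 223.] [354.  29.]
side tall_jar 0.78 [302. 227.] [459. -15.]
side tall_jar 0.61 [265. 247.] [356. -58.]
side short_jar 0.73 [287. 320.] [ 364. -281.]
side spoon 0.62 [336. 176.] [602. 159.]
side spreader 0.69 [284. 186.] [447. 156.]
side cutter 0.94 [302. 270.] [ 427. -156.]
side lane_tray 0.73 [308. 140.] [568. 358.]
side jar_bin 0.81 [375. 209.] [664.  -2.]
side jar_bin 0.2 [308. 137.] [571. 372.]
side dish 0.61 [384. 324.] [ 563. -344.]
side mug 0.58 [246. 164.] [358. 285.]
side timer 0.6 [378. 261.] [ 609. -175.]
1.25
```

```bash
cat > fit.py <<'E'
from h import *
from scipy.optimize import minimize
a=np.linspace(0,2*np.pi,72,endpoint=False)
def ring(r,z): return np.c_[r*np.cos(a),r*np.sin(a),0*a+z]
def box(lx,ly,h): return np.array([[x,y,z] for x in(-lx/2,lx/2) for y in(-ly/2,ly/2) for z in(0,h)])
M={'tall_jar':np.r_[ring(22,0),ring(22,80)],'short_jar':np.r_[ring(22,0),ring(22,58)],'cutter':np.r_[ring(28,0),ring(28,32)],
'lane_tray':box(170,180,28),'jar_bin':box(140,140,35),'dish':np.r_[ring(59,0),ring(70,22)],'timer':np.r_[ring(31,0),ring(31,30)]}
def hullmask(n,X,C):
    p=proj(n,X,C); m=np.zeros((400*4,640*4),np.uint8)
    cv2.fillConvexPoly(m,cv2.convexHull(np.round(p*4+1.5).astype(np.int32)),1)
    return cv2.resize(m.astype(np.float32),(640,400),interpolation=cv2.INTER_AREA)
def pose(l,q):
    c,s=np.cos(q[2]),np.sin(q[2]); X=M[l].copy()
    return np.c_[c*X[:,0]-s*X[:,1]+q[0],s*X[:,0]+c*X[:,1]+q[1],X[:,2]]
def fit(l,obs,q0,yaw):
    # obs list (name,C,mask)
    def cost(q):
        qq=[q[0],q[1],q[2]/100 if yaw else 0]
        c=0
        for n,C,m in obs:
            h=hullmask(n,pose(l,qq),C); c+=1-np.minimum(h,m).sum()/np.maximum(h,m).sum()
        return c
    S=[[0,0,0],[12,0,0],[0,12,0],[0,0,20]] if yaw else [[0,0],[12,0],[0,12]]
    x0=np.array(q0[:3] if yaw else q0[:2],float); 
    if yaw: x0[2]*=100
    r=minimize(cost,x0,method='Nelder-Mead',options=dict(initial_simplex=x0+np.array(S),xatol=.05,fatol=1e-5))
    return r.x,r.fun/len(obs)
E
cat > run1.py <<'E'
from fit import *
Cs={};Ms={}
init={'tall_jar':(461,-10,0),'short_jar':(355,-283,0),'cutter':(429,-157,0),'lane_tray':(566,356,0),'jar_bin':(665,0,0),'dish':(566,-350,0),'spoon':(600,167,0),'spreader':(444,154,0)}
for n in ["scene","side"]:
    im=ctrl.get_image(n); Cs[n]=cam(n); ov=im[:,:,::-1].copy()
    for l in init:
        best=None
        p0=proj(n,[[*init[l][:2],20]],Cs[n])[0]
        for d in ctrl.silhouettes(l,n):
            dist=np.hypot(*(np.array(d['extent'][:2])-p0))
            if dist<15 and (best is None or d['conf']>best['conf']): best=d
        if best is None: print('none',n,l); continue
        Ms[n,l]=best['region']; 
        cs,_=cv2.findContours(best['region'].astype(np.uint8),cv2.RETR_EXTERNAL,cv2.CHAIN_APPROX_NONE); cv2.drawContours(ov,cs,-1,(255,0,255),1)
        print(n,l,round(best['conf'],2),best['region'].sum())
    cv2.imwrite(f'pics/ov_{n}.png',ov)
for l in M:
    if l not in init: continue
    yaw=l in('lane_tray','jar_bin')
    allo=[(n,Cs[n],Ms[n,l].astype(np.float32)) for n in Cs if (n,l) in Ms]
    for o in [allo]+[[x] for x in allo]:
        x,f=fit(l,o,init[l],yaw); print(l,[q[0] for q in o],np.round(x,1),round(f,3))
for l in('spoon','spreader'):
    for n in Cs:
        if (n,l) not in Ms: continue
        v,u=np.nonzero(Ms[n,l]); P=toplane(n,np.c_[u,v],6,Cs[n])[:,:2]
        c=P.mean(0); w,V=np.linalg.eigh(np.cov((P-c).T)); ax=V[:,1]; s=(P-c)@ax; lat=(P-c)@V[:,0]
        mid=c+ax*(s.max()+s.min())/2
        wp=np.ptp(lat[s>s.max()-35]);wn=np.ptp(lat[s<s.min()+35])
        if wn>wp: ax=-ax
        print(l,n,np.round(mid,1),'len',round(np.ptp(s)),'yaw of +x',round(np.degrees(np.arctan2(ax[1],ax[0])),1),wp,wn)
np.savez('masks.npz',**{f'{n}_{l}':m for (n,l),m in Ms.items()})
E
python3 run1.py
```

```text
scene tall_jar 0.66 638
scene short_jar 0.88 437
scene cutter 0.94 384
none scene lane_tray
scene jar_bin 0.77 5355
scene dish 0.76 2506
scene spoon 0.75 616
scene spreader 0.7 336
side tall_jar 0.68 528
side short_jar 0.75 597
side cutter 0.57 570
side lane_tray 0.75 2279
side jar_bin 0.85 2596
side dish 0.89 2963
side spoon 0.55 171
side spreader 0.56 257
tall_jar ['scene', 'side'] [461.9  -6.2] 0.102
tall_jar ['scene'] [461.2  -7.2] 0.092
tall_jar ['side'] [463.7  -0.5] 0.089
short_jar ['scene', 'side'] [ 360.1 -282.6] 0.11
short_jar ['scene'] [ 360.9 -282.2] 0.144
short_jar ['side'] [ 359.9 -282.5] 0.071
cutter ['scene', 'side'] [ 432.1 -159.5] 0.269
cutter ['scene'] [ 430.1 -160.7] 0.318
cutter ['side'] [ 432.9 -157.3] 0.209
lane_tray ['side'] [566.9 357.5  -7.6] 0.032
lane_tray ['side'] [566.9 357.5  -7.6] 0.032
jar_bin ['scene', 'side'] [666.2   5.4  10.6] 0.04
jar_bin ['scene'] [665.2   4.3  10.5] 0.02
jar_bin ['side'] [667.5   8.8  11. ] 0.023
dish ['scene', 'side'] [ 569.9 -353.5] 0.043
dish ['scene'] [ 570.  -353.6] 0.046
dish ['side'] [ 569.5 -353.8] 0.04
spoon scene [603.3 175.1] len 120 yaw of +x -90.4 22.4157601640919 37.807090274508305
spoon side [608.3 177.6] len 124 yaw of +x -90.8 11.131922485833273 35.33470109589905
spreader scene [441.9 157.3] len 120 yaw of +x -31.0 14.831471339419334 21.43914525170638
spreader side [446.6 163.3] len 122 yaw of +x -32.7 24.926572007342195 30.151384251144243
```

Run:
```python
import cv2,numpy as np
a=cv2.imread('pics/scene0.png')[110:230,200:360]; b=cv2.imread('pics/ov_scene.png')[110:310,120:540]
cv2.imwrite('pics/crop1.png',cv2.resize(a,None,fx=5,fy=5,interpolation=cv2.INTER_CUBIC))
cv2.imwrite('pics/crop2.png',cv2.resize(b,None,fx=1.9,fy=1.9,interpolation=cv2.INTER_CUBIC))
```

```text
(no output)
```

View pics/crop1.png

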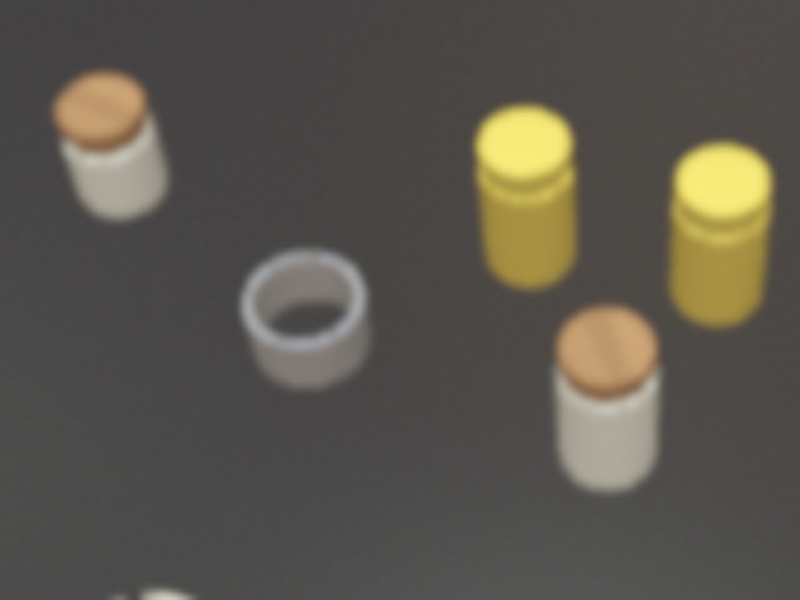

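View pics/crop2.png

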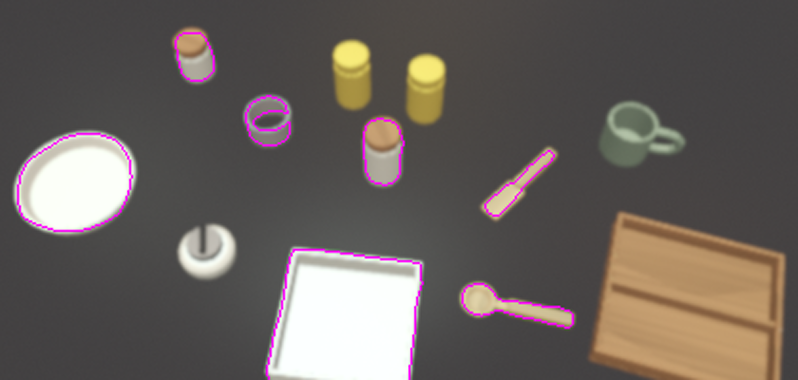

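```bash
cat > plan.py <<'E'
from h import *
import sys
# usage: plan.py x y z yaw_deg nrows  -> yaw = world direction of jaw axis (tool z), mod 180 nearest ; tool x straight down
def Rt(yaw): # columns tool x,y,z in world
    x=np.array([0,0,-1.]); z=np.array([np.cos(yaw),np.sin(yaw),0]); return np.c_[x,np.cross(z,x),z]
if __name__=='__main__':
    x,y,z,yaw,n=map(float,sys.argv[1:6]); n=int(n)
    s=ctrl.read_state(); p=np.array(s['eef_pos']); R=Rn.from_euler('xyz',s['tool_rot']).as_matrix()
    cy=np.degrees(np.arctan2(R[1,2],R[0,2]))
    flip=len(sys.argv)>6
    d=yaw-cy
    if not flip: yaw=cy+(d+90)%180-90
    print('t',s['clock'],'now',np.round(p,1),'jaw',round(cy,1),'tilt',round(np.degrees(np.arccos(-R[2,0])),2),'w',round(s['width'],1),'q',np.round(s['qpos'],2),'F',np.round(s['force'],1))
    T=Rt(np.radians(yaw)); w=Rn.from_matrix(R.T@T).as_rotvec()
    step=(np.array([x,y,z])-p)/n; dw=np.degrees(w)/n/6
    print('step mm',round(np.linalg.norm(step),1),'deg/row',round(np.linalg.norm(dw)*6,2))
    for i in range(n):
        sh=R.T@step/750
        print({k:round(float(v),4) for k,v in zip(['dx','dy','dz','wx','wy','wz'],[*sh,*dw])})
        R=R@Rn.from_rotvec(np.radians(dw*6)).as_matrix()
E
python3 plan.py 461 -7 231 90 10
```

```text
t 2.15 now [220.3 611.5 231.3] jaw 70.2 tilt 0.0 w 85.1 q [-1.29  0.63  0.04  1.52 -0.03  1.   -0.02] F [-0.7  0.7 -0.3]
step mm 66.4 deg/row 1.98
{'dx': 0.0, 'dy': -0.0582, 'dz': -0.0667, 'wx': -0.3302, 'wy': -0.0, 'wz': -0.0}
{'dx': 0.0, 'dy': -0.0558, 'dz': -0.0687, 'wx': -0.3302, 'wy': -0.0, 'wz': -0.0}
{'dx': 0.0, 'dy': -0.0534, 'dz': -0.0706, 'wx': -0.3302, 'wy': -0.0, 'wz': -0.0}
{'dx': 0.0, 'dy': -0.0509, 'dz': -0.0724, 'wx': -0.3302, 'wy': -0.0, 'wz': -0.0}
{'dx': 0.0, 'dy': -0.0484, 'dz': -0.0741, 'wx': -0.3302, 'wy': -0.0, 'wz': -0.0}
{'dx': 0.0, 'dy': -0.0458, 'dz': -0.0757, 'wx': -0.3302, 'wy': -0.0, 'wz': -0.0}
{'dx': 0.0, 'dy': -0.0432, 'dz': -0.0773, 'wx': -0.3302, 'wy': -0.0, 'wz': -0.0}
{'dx': 0.0, 'dy': -0.0405, 'dz': -0.0787, 'wx': -0.3302, 'wy': -0.0, 'wz': -0.0}
{'dx': 0.0, 'dy': -0.0377, 'dz': -0.0801, 'wx': -0.3302, 'wy': -0.0, 'wz': -0.0}
{'dx': 0.0, 'dy': -0.0349, 'dz': -0.0813, 'wx': -0.3302, 'wy': -0.0, 'wz': -0.0}
```

>>> servo_tool --rows '[{"dy":-0.05,"dz":-0.06,"wx":-0.66},{"dy":-0.046,"dz":-0.063,"wx":-0.66},{"dy":-0.042,"dz":-0.066,"wx":-0.66},{"dy":-0.037,"dz":-0.07,"wx":-0.66},{"dy":-0.033,"dz":-0.072,"wx":-0.66}]'

```text
schema error: expected keys dx, dy, dz, wx, wy, wz, fingers
```

```bash
python3 plan.py 461 -7 200 90 5
```

```text
t 2.15 now [220.3 611.5 231.3] jaw 70.2 tilt 0.0 w 85.1 q [-1.29  0.63  0.04  1.52 -0.03  1.   -0.02] F [-0.7  0.7 -0.3]
step mm 132.9 deg/row 3.96
{'dx': 0.0083, 'dy': -0.1163, 'dz': -0.1334, 'wx': -0.6605, 'wy': -0.0, 'wz': -0.0001}
{'dx': 0.0083, 'dy': -0.1068, 'dz': -0.1411, 'wx': -0.6605, 'wy': -0.0, 'wz': -0.0001}
{'dx': 0.0083, 'dy': -0.0968, 'dz': -0.1482, 'wx': -0.6605, 'wy': -0.0, 'wz': -0.0001}
{'dx': 0.0083, 'dy': -0.0863, 'dz': -0.1545, 'wx': -0.6605, 'wy': -0.0, 'wz': -0.0001}
{'dx': 0.0083, 'dy': -0.0754, 'dz': -0.1601, 'wx': -0.6605, 'wy': -0.0, 'wz': -0.0001}
```

All keys are needed in every row.

>>> servo_tool --rows '[{"dx":0,"dy":-0.05,"dz":-0.06,"wx":-0.66,"wy":0,"wz":0,"fingers":0},{"dx":0,"dy":-0.046,"dz":-0.063,"wx":-0.66,"wy":0,"wz":0,"fingers":0},{"dx":0,"dy":-0.042,"dz":-0.066,"wx":-0.66,"wy":0,"wz":0,"fingers":0},{"dx":0,"dy":-0.037,"dz":-0.07,"wx":-0.66,"wy":0,"wz":0,"fingers":0},{"dx":0,"dy":-0.033,"dz":-0.072,"wx":-0.66,"wy":0,"wz":0,"fingers":0}]'

```text
clock: 2.78
eef_pos: [323.1, 333.6, 231.6]
tool_rot: [-0.967, 1.57, 0.606]
force: [0.6, -0.3, -0.1]
width: 85.7
```

```bash
python3 plan.py 461 -7 200 90 5
```

```text
t 2.775 now [323.1 333.6 231.6] jaw 90.1 tilt 0.06 w 85.7 q [-0.82  0.37 -0.05  2.01  0.03  0.76  0.68] F [ 0.6 -0.3 -0.1]
step mm 73.8 deg/row 0.03
{'dx': 0.0084, 'dy': -0.0366, 'dz': -0.0909, 'wx': 0.0041, 'wy': 0.0011, 'wz': 0.0016}
{'dx': 0.0084, 'dy': -0.0366, 'dz': -0.0909, 'wx': 0.0041, 'wy': 0.0011, 'wz': 0.0016}
{'dx': 0.0084, 'dy': -0.0367, 'dz': -0.0909, 'wx': 0.0041, 'wy': 0.0011, 'wz': 0.0016}
{'dx': 0.0084, 'dy': -0.0367, 'dz': -0.0909, 'wx': 0.0041, 'wy': 0.0011, 'wz': 0.0016}
{'dx': 0.0084, 'dy': -0.0367, 'dz': -0.0908, 'wx': 0.0041, 'wy': 0.0011, 'wz': 0.0016}
```

>>> servo_tool --rows '[{"dx":0,"dy":-0.031,"dz":-0.077,"wx":0,"wy":0,"wz":0,"fingers":0},{"dx":0,"dy":-0.031,"dz":-0.077,"wx":0,"wy":0,"wz":0,"fingers":0},{"dx":0,"dy":-0.031,"dz":-0.077,"wx":0,"wy":0,"wz":0,"fingers":0},{"dx":0,"dy":-0.031,"dz":-0.077,"wx":0,"wy":0,"wz":0,"fingers":0},{"dx":0,"dy":-0.031,"dz":-0.077,"wx":0,"wy":0,"wz":0,"fingers":0}]'

```text
clock: 3.4
eef_pos: [439.5, 44.7, 231.7]
tool_rot: [-1.295, 1.569, 0.276]
force: [0.7, 0.2, -0.0]
width: 85.4
```

>>> servo_tool --rows '[{"dx":0,"dy":-0.015,"dz":-0.035,"wx":0,"wy":0,"wz":0,"fingers":0},{"dx":0,"dy":-0.015,"dz":-0.035,"wx":0,"wy":0,"wz":0,"fingers":0},{"dx":0,"dy":0,"dz":0,"wx":0,"wy":0,"wz":0,"fingers":0}]'

```text
clock: 3.78
eef_pos: [461.9, -8.3, 231.5]
tool_rot: [-2.241, 1.57, -0.675]
force: [0.0, 0.1, 1.3]
width: 85.6
```

```bash
python3 plan.py 461 -7 130 90 2
python3 - <<'E'
from h import *
C=cam('wrist'); save('wrist','w1.png'); print('cam pos',-C[2].T@C[3],C[2][2])
for l,h in (("tall_jar",80),):
    for m in ctrl.silhouettes(l,'wrist')[:3]: print(m['conf'],m['extent'])
    for m in ctrl.mark_of(l,'wrist')[:3]: print(m['conf'],m['point'],toplane('wrist',[m['point']],0,C))
E
```

```text
t 3.775 now [461.9  -8.3 231.5] jaw 89.7 tilt 0.07 w 85.6 q [-0.07  0.36  0.04  2.02 -0.02  0.76  1.54] F [0.  0.1 1.3]
step mm 50.7 deg/row 0.14
{'dx': 0.0676, 'dy': 0.0006, 'dz': 0.0009, 'wx': -0.0226, 'wy': -0.0038, 'wz': 0.0048}
{'dx': 0.0676, 'dy': 0.0006, 'dz': 0.0009, 'wx': -0.0226, 'wy': -0.0038, 'wz': 0.0048}
cam pos [380.73426628  -7.76424867 373.99285932] [ 0.31342643 -0.00139056 -0.94961147]
0.89 [349.8, 82.6, 46.0, 48.2]
0.87 [258.4, 81.1, 49.9, 47.4]
0.73 [320.9, 179.8, 36.9, 51.5]
0.96 [344.3, 85.7] [[355.46456733  25.58304695   0.        ]]
0.92 [268.4, 88.6] [[358.3462157  -67.16160752   0.        ]]
0.67 [319.2, 170.0] [[459.74898578  -5.24045616   0.        ]]
```

View pics/w1.png

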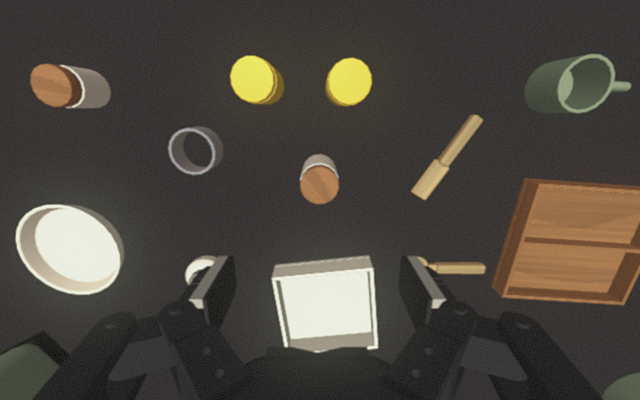

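```bash
cat > run2.py <<'E'
from fit import *
import sys
n='wrist'
init={'tall_jar':(461,-6,0),'short_jar':(360,-282,0),'cutter':(431,-159,0),'lane_tray':(567,357,-.076),'jar_bin':(666,5,.106),'dish':(570,-353,0),'spoon':(603,175,0),'spreader':(443,158,0)}
C=cam(n); im=ctrl.get_image(n)
for l in init:
    p0=proj(n,[[*init[l][:2],15]],C)[0]; best=None
    for d in ctrl.silhouettes(l,n):
        if np.hypot(*(np.array(d['extent'][:2])-p0))<40 and (best is None or d['conf']>best['conf']): best=d
    if best is None: print('none',l); continue
    m=best['region']
    if l in('spoon','spreader'):
        v,u=np.nonzero(m); P=toplane(n,np.c_[u,v],7,C)[:,:2]
        c=P.mean(0); w,V=np.linalg.eigh(np.cov((P-c).T)); ax=V[:,1]; s=(P-c)@ax
        print(l,np.round(c+ax*(s.max()+s.min())/2,1),'len',round(np.ptp(s)),round(np.degrees(np.arctan2(ax[1],ax[0])),1))
    else:
        x,f=fit(l,[(n,C,m.astype(np.float32))],init[l],l in('lane_tray','jar_bin')); print(l,np.round(x,1),round(f,3))
hsv=cv2.cvtColor(im,cv2.COLOR_RGB2HSV)
print('lid',hsv[185,319],im[185,319])
E
python3 run2.py
python3 - <<'E'
from h import *
C=cam('wrist'); print(toplane('wrist',[[319.3,185]],80,C))
print(toplane('scene',[[534-0,236],[449,225.5],[524,321],[432,297]],28))
E
```

```text
tall_jar [458.   -5.6] 0.106
short_jar [ 358.  -279.8] 0.088
cutter [ 429.9 -157.4] 0.39
lane_tray [562.8 353.6  -8.1] 0.015
jar_bin [662.9   5.9  10.4] 0.056
dish [ 567.  -351.5] 0.02
spoon [603.8 194.2] len 89 86.0
spreader [442.  159.3] len 119 148.2
lid [ 15 132 157] [157 116  76]
[[458.10157301  -3.10506848  80.        ]]
[[465.93396179 452.82915384  28.        ]
 [480.90740231 277.08499312  28.        ]
 [655.99412357 426.22285017  28.        ]
 [647.90177314 255.62249652  28.        ]]
```

>>> servo_tool --rows '[{"dx":0.06,"dy":0.003,"dz":0.004,"wx":-0.045,"wy":0,"wz":0,"fingers":0},{"dx":0.07,"dy":0,"dz":0,"wx":0,"wy":0,"wz":0,"fingers":0},{"dx":0.06,"dy":0,"dz":0,"wx":0,"wy":0,"wz":0,"fingers":0},{"dx":0.05,"dy":0,"dz":0,"wx":0,"wy":0,"wz":0,"fingers":0},{"dx":0.026,"dy":0,"dz":0,"wx":0,"wy":0,"wz":0,"fingers":0}]'

```text
clock: 5.0
eef_pos: [458.3, -2.9, 30.5]
tool_rot: [1.588, 1.566, -3.12]
force: [10.2, 0.2, -2.2]
width: 85.6
```

>>> servo_tool --rows '[{"dx":0,"dy":0,"dz":0,"wx":0,"wy":0,"wz":0,"fingers":0.3},{"dx":0,"dy":0,"dz":0,"wx":0,"wy":0,"wz":0,"fingers":0.5},{"dx":0,"dy":0,"dz":0,"wx":0,"wy":0,"wz":0,"fingers":1},{"dx":0,"dy":0,"dz":0,"wx":0,"wy":0,"wz":0,"fingers":1},{"dx":0,"dy":0,"dz":0,"wx":0,"wy":0,"wz":0,"fingers":1}]'

```text
clock: 5.62
eef_pos: [460.4, -3.1, 33.7]
tool_rot: [-1.604, 1.569, -0.029]
force: [-0.2, -1.2, 7.2]
width: 42.3
```

>>> servo_tool --rows '[{"dx":0,"dy":0,"dz":0,"wx":0,"wy":0,"wz":0,"fingers":1},{"dx":0,"dy":0,"dz":0,"wx":0,"wy":0,"wz":0,"fingers":1}]'

```text
clock: 5.88
eef_pos: [460.4, -3.2, 33.7]
tool_rot: [-1.626, 1.569, -0.051]
force: [-1.1, -1.1, 6.6]
width: 42.3
```

```bash
python3 plan.py 695 9 100 96 5; python3 -c "
from h import *
save('wrist','w2.png')"
```

```text
t 5.875 now [460.4  -3.2  33.7] jaw 90.2 tilt 0.08 w 42.3 q [-0.05  0.72  0.    2.18 -0.    0.23  1.52] F [-1.1 -1.1  6.6]
step mm 48.8 deg/row 1.15
{'dx': -0.0176, 'dy': -0.0626, 'dz': 0.003, 'wx': -0.1919, 'wy': -0.0003, 'wz': 0.0026}
{'dx': -0.0176, 'dy': -0.0626, 'dz': 0.0017, 'wx': -0.1919, 'wy': -0.0003, 'wz': 0.0026}
{'dx': -0.0176, 'dy': -0.0627, 'dz': 0.0005, 'wx': -0.1919, 'wy': -0.0003, 'wz': 0.0026}
{'dx': -0.0176, 'dy': -0.0626, 'dz': -0.0008, 'wx': -0.1919, 'wy': -0.0003, 'wz': 0.0026}
{'dx': -0.0177, 'dy': -0.0626, 'dz': -0.0021, 'wx': -0.1919, 'wy': -0.0003, 'wz': 0.0026}
```

View pics/w2.png

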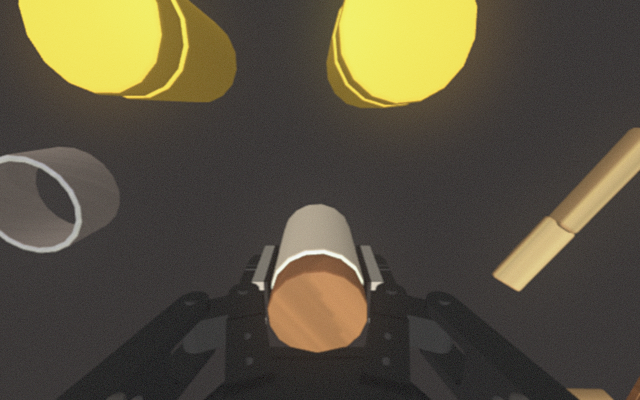

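>>> servo_tool --rows '[{"dx":-0.05,"dy":0,"dz":0,"wx":0,"wy":0,"wz":0,"fingers":1},{"dx":-0.05,"dy":0,"dz":0,"wx":0,"wy":0,"wz":0,"fingers":1},{"dx":0,"dy":-0.06,"dz":0.003,"wx":-0.19,"wy":0,"wz":0,"fingers":1},{"dx":0,"dy":-0.063,"dz":0.002,"wx":-0.19,"wy":0,"wz":0,"fingers":1},{"dx":0,"dy":-0.063,"dz":0.001,"wx":-0.19,"wy":0,"wz":0,"fingers":1}]'

```text
clock: 6.55
eef_pos: [600.4, 5.1, 108.2]
tool_rot: [-0.219, 1.571, 1.416]
force: [0.5, 0.1, -1.8]
width: 42.3
```

>>> servo_tool --rows '[{"dx":0,"dy":-0.063,"dz":0,"wx":-0.19,"wy":0,"wz":0,"fingers":1},{"dx":0,"dy":-0.063,"dz":-0.002,"wx":-0.19,"wy":0,"wz":0,"fingers":1},{"dx":0,"dy":0,"dz":0,"wx":0,"wy":0,"wz":0,"fingers":1}]'

```text
clock: 6.92
eef_pos: [696.5, 11.0, 107.3]
tool_rot: [-1.456, 1.568, 0.22]
force: [-1.0, -0.1, -1.4]
width: 42.5
```

```bash
python3 plan.py 696.3 8.9 39 96 3; python3 -c "
from h import *
save('wrist','w3.png')"
```

```text
t 6.925 now [696.5  11.  107.3] jaw 96.0 tilt 0.17 w 42.5 q [-0.04  0.83 -0.02  1.48  0.02  0.83  1.6 ] F [-1.  -0.1 -1.4]
step mm 22.8 deg/row 0.06
{'dx': 0.0303, 'dy': 0.0003, 'dz': -0.0009, 'wx': -0.0012, 'wy': 0.0011, 'wz': 0.0093}
{'dx': 0.0303, 'dy': 0.0002, 'dz': -0.0009, 'wx': -0.0012, 'wy': 0.0011, 'wz': 0.0093}
{'dx': 0.0303, 'dy': 0.0002, 'dz': -0.0009, 'wx': -0.0012, 'wy': 0.0011, 'wz': 0.0093}
```

View pics/w3.png

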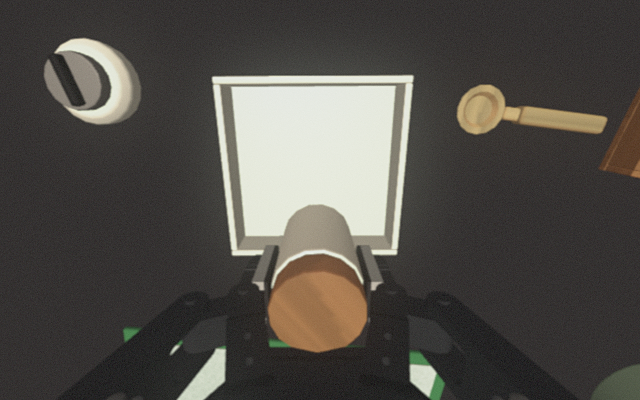

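>>> servo_tool --rows '[{"dx":0.035,"dy":0,"dz":-0.003,"wx":0,"wy":0,"wz":0.028,"fingers":1},{"dx":0.03,"dy":0,"dz":0,"wx":0,"wy":0,"wz":0,"fingers":1},{"dx":0.018,"dy":0,"dz":0,"wx":0,"wy":0,"wz":0,"fingers":1},{"dx":0.007,"dy":0,"dz":0,"wx":0,"wy":0,"wz":0,"fingers":1},{"dx":0,"dy":0,"dz":0,"wx":0,"wy":0,"wz":0,"fingers":1}]'

```text
clock: 7.6
eef_pos: [693.3, 8.2, 40.1]
tool_rot: [1.53, 1.567, -3.079]
force: [1.2, 0.0, -0.3]
width: 42.3
```

```bash
python3 plan.py 696.3 8.9 39 96 3; python3 -c "
from h import *
save('side','s3.png',(300,140,460,260),5)"
```

```text
t 7.6 now [693.3   8.2  40.1] jaw 96.0 tilt 0.22 w 42.3 q [-0.04  0.91 -0.02  1.51  0.03  0.72  1.6 ] F [ 1.2  0.  -0.3]
step mm 1.1 deg/row 0.08
{'dx': 0.0005, 'dy': -0.0014, 'dz': 0.0002, 'wx': -0.0026, 'wy': 0.0005, 'wz': -0.0124}
{'dx': 0.0005, 'dy': -0.0014, 'dz': 0.0002, 'wx': -0.0026, 'wy': 0.0005, 'wz': -0.0124}
{'dx': 0.0005, 'dy': -0.0014, 'dz': 0.0002, 'wx': -0.0026, 'wy': 0.0005, 'wz': -0.0124}
```

View pics/s3.png

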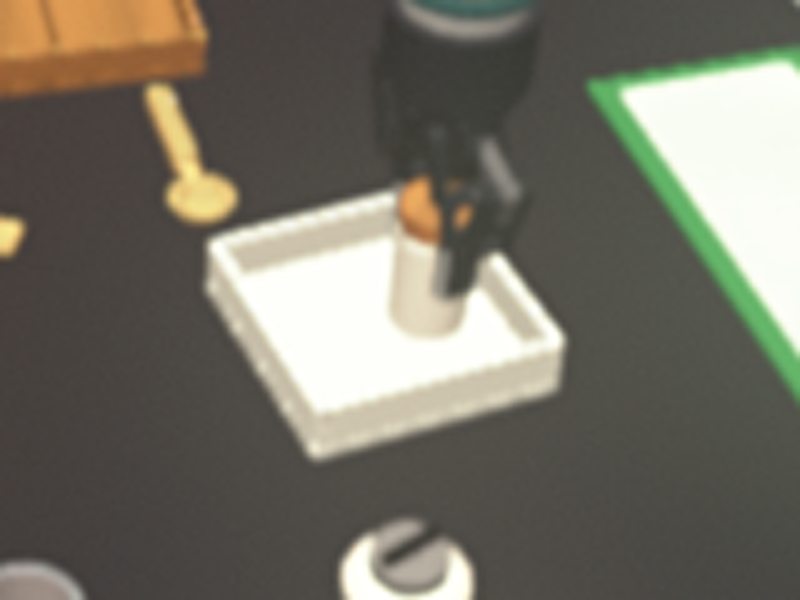

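>>> servo_tool --rows '[{"dx":0.001,"dy":0,"dz":0,"wx":0,"wy":0,"wz":0,"fingers":1},{"dx":0,"dy":0,"dz":0,"wx":0,"wy":0,"wz":0,"fingers":0.45},{"dx":0,"dy":0,"dz":0,"wx":0,"wy":0,"wz":0,"fingers":0.3},{"dx":0,"dy":0,"dz":0,"wx":0,"wy":0,"wz":0,"fingers":0.2},{"dx":0,"dy":0,"dz":0,"wx":0,"wy":0,"wz":0,"fingers":0.2}]'

```text
clock: 8.28
eef_pos: [693.3, 8.2, 39.0]
tool_rot: [1.527, 1.567, -3.081]
force: [-0.8, 0.4, -0.5]
width: 68.4
```

>>> servo_tool --rows '[{"dx":-0.02,"dy":0,"dz":0,"wx":0,"wy":0,"wz":0,"fingers":0.2},{"dx":-0.05,"dy":0,"dz":0,"wx":0,"wy":0,"wz":0,"fingers":0},{"dx":-0.08,"dy":0,"dz":0,"wx":0,"wy":0,"wz":0,"fingers":0},{"dx":-0.06,"dy":0,"dz":0,"wx":0,"wy":0,"wz":0,"fingers":0},{"dx":0,"dy":0,"dz":0,"wx":0,"wy":0,"wz":0,"fingers":0}]'

```text
clock: 8.9
eef_pos: [697.2, 8.3, 202.7]
tool_rot: [-1.651, 1.565, 0.023]
force: [0.3, 0.2, -1.1]
width: 85.5
```

```bash
python3 plan.py 359 -281 190 90 9; python3 -c "
from h import *
save('scene','sc4.png',(200,100,440,340),2.4)"
```

```text
t 8.9 now [697.2   8.3 202.7] jaw 95.9 tilt 0.36 w 85.5 q [-0.04  0.72 -0.02  1.4   0.02  1.01  1.61] F [ 0.3  0.2 -1.1]
step mm 49.5 deg/row 0.66
{'dx': 0.0016, 'dy': 0.0543, 'dz': -0.0374, 'wx': 0.1101, 'wy': -0.0002, 'wz': 0.0066}
{'dx': 0.0016, 'dy': 0.0538, 'dz': -0.0381, 'wx': 0.1101, 'wy': -0.0002, 'wz': 0.0066}
{'dx': 0.0016, 'dy': 0.0534, 'dz': -0.0387, 'wx': 0.1101, 'wy': -0.0002, 'wz': 0.0066}
{'dx': 0.0017, 'dy': 0.053, 'dz': -0.0393, 'wx': 0.1101, 'wy': -0.0002, 'wz': 0.0066}
{'dx': 0.0017, 'dy': 0.0525, 'dz': -0.0399, 'wx': 0.1101, 'wy': -0.0002, 'wz': 0.0066}
{'dx': 0.0017, 'dy': 0.052, 'dz': -0.0405, 'wx': 0.1101, 'wy': -0.0002, 'wz': 0.0066}
{'dx': 0.0018, 'dy': 0.0516, 'dz': -0.0411, 'wx': 0.1101, 'wy': -0.0002, 'wz': 0.0066}
{'dx': 0.0018, 'dy': 0.0511, 'dz': -0.0417, 'wx': 0.1101, 'wy': -0.0002, 'wz': 0.0066}
{'dx': 0.0018, 'dy': 0.0506, 'dz': -0.0423, 'wx': 0.1101, 'wy': -0.0002, 'wz': 0.0066}
```

View pics/sc4.png

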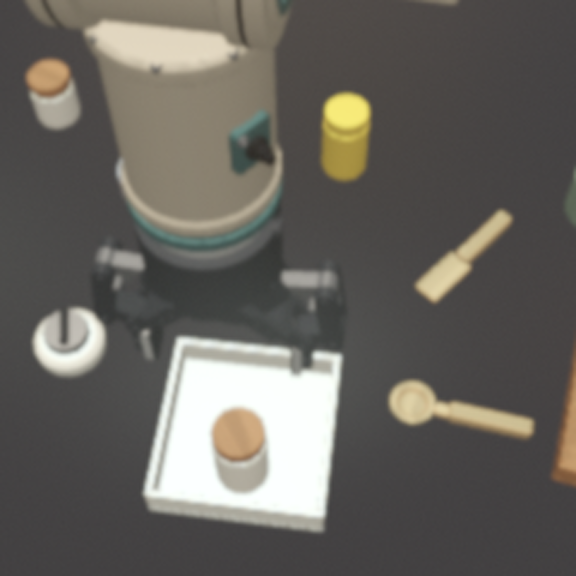

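>>> servo_tool --rows '[{"dx":0,"dy":0.058,"dz":-0.04,"wx":0.12,"wy":0,"wz":0.06,"fingers":0},{"dx":0,"dy":0.058,"dz":-0.041,"wx":0.12,"wy":0,"wz":0,"fingers":0},{"dx":0,"dy":0.058,"dz":-0.042,"wx":0.12,"wy":0,"wz":0,"fingers":0},{"dx":0,"dy":0.058,"dz":-0.042,"wx":0.12,"wy":0,"wz":0,"fingers":0},{"dx":0,"dy":0.058,"dz":-0.043,"wx":0.12,"wy":0,"wz":0,"fingers":0}]'

```text
clock: 9.57
eef_pos: [487.0, -165.2, 197.7]
tool_rot: [1.574, 1.558, -3.098]
force: [0.1, -1.5, -0.0]
width: 85.5
```

>>> servo_tool --rows '[{"dx":0,"dy":0.055,"dz":-0.045,"wx":0.12,"wy":0,"wz":0,"fingers":0},{"dx":0,"dy":0.055,"dz":-0.045,"wx":0.12,"wy":0,"wz":0,"fingers":0},{"dx":0,"dy":0.05,"dz":-0.08,"wx":0.12,"wy":0,"wz":0,"fingers":0},{"dx":0,"dy":0,"dz":0,"wx":0,"wy":0,"wz":0,"fingers":0}]'

```text
clock: 10.07
eef_pos: [372.6, -292.6, 199.2]
tool_rot: [1.726, 1.557, -2.993]
force: [0.5, 1.0, 0.4]
width: 85.4
```

```bash
python3 plan.py 359 -281 24 90 5
python3 - <<'E'
from h import *
save('wrist','w4.png')
from fit import *
C=cam('wrist')
for d in ctrl.silhouettes('short_jar','wrist')[:2]:
    print(d['conf'],d['extent'],fit('short_jar',[('wrist',C,d['region'].astype(np.float32))],(359,-281,0),False))
E
```

```text
t 10.075 now [ 372.6 -292.6  199.2] jaw 89.6 tilt 0.79 w 85.4 q [0.6  0.43 0.   2.02 0.01 0.7  2.15] F [0.5 1.  0.4]
step mm 35.2 deg/row 0.18
{'dx': 0.0468, 'dy': 0.003, 'dz': 0.0032, 'wx': -0.0131, 'wy': -0.004, 'wz': -0.026}
{'dx': 0.0468, 'dy': 0.0031, 'dz': 0.0031, 'wx': -0.0131, 'wy': -0.004, 'wz': -0.026}
{'dx': 0.0468, 'dy': 0.0033, 'dz': 0.0031, 'wx': -0.0131, 'wy': -0.004, 'wz': -0.026}
{'dx': 0.0467, 'dy': 0.0034, 'dz': 0.0031, 'wx': -0.0131, 'wy': -0.004, 'wz': -0.026}
{'dx': 0.0467, 'dy': 0.0035, 'dz': 0.0031, 'wx': -0.0131, 'wy': -0.004, 'wz': -0.026}
0.57 [326.9, 173.7, 39.4, 46.4] (array([ 358.530541  , -279.67481601]), np.float64(0.10006719827651978))
```

View pics/w4.png

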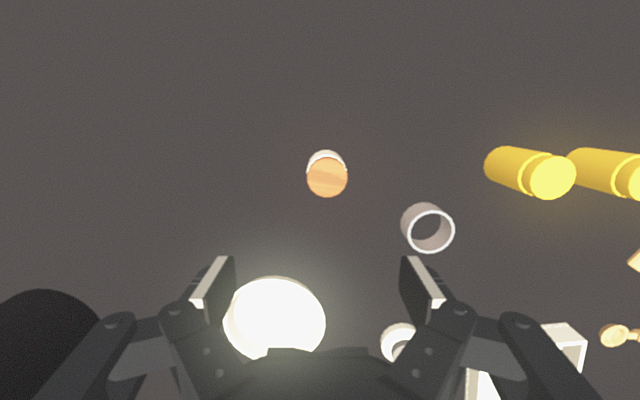

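>>> servo_tool --rows '[{"dx":0.06,"dy":0.008,"dz":0.008,"wx":-0.065,"wy":-0.02,"wz":-0.13,"fingers":0},{"dx":0.06,"dy":0.009,"dz":0.009,"wx":0,"wy":0,"wz":0,"fingers":0},{"dx":0.055,"dy":0,"dz":0,"wx":0,"wy":0,"wz":0,"fingers":0},{"dx":0.035,"dy":0,"dz":0,"wx":0,"wy":0,"wz":0,"fingers":0},{"dx":0.02,"dy":0,"dz":0,"wx":0,"wy":0,"wz":0,"fingers":0}]'

```text
clock: 10.8
eef_pos: [363.8, -272.6, 28.7]
tool_rot: [0.598, 1.565, 2.182]
force: [-0.7, -0.6, 0.3]
width: 85.4
```

>>> servo_tool --rows '[{"dx":0,"dy":0,"dz":0,"wx":0,"wy":0,"wz":0,"fingers":0}]'

```text
clock: 10.92
eef_pos: [363.9, -273.5, 29.6]
tool_rot: [0.312, 1.565, 1.898]
force: [0.3, -0.8, -0.4]
width: 85.4
```

```bash
python3 plan.py 359.5 -280 26 90 1
python3 - <<'E'
from h import *
save('wrist','w5.png')
E
```

```text
t 10.925 now [ 363.9 -273.5   29.6] jaw 90.8 tilt 0.31 w 85.4 q [ 0.66  0.73 -0.1   2.19  0.29  0.24  1.88] F [ 0.3 -0.8 -0.4]
step mm 8.6 deg/row 0.89
{'dx': 0.0047, 'dy': 0.006, 'dz': -0.0086, 'wx': 0.1397, 'wy': 0.0487, 'wz': -0.0161}
```

View pics/w5.png

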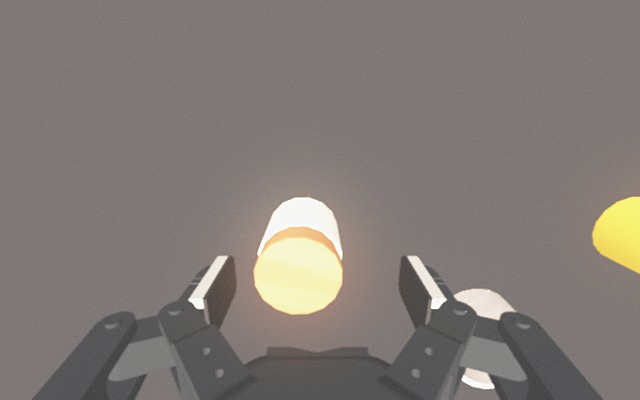

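>>> servo_tool --rows '[{"dx":0,"dy":0.005,"dz":-0.0086,"wx":0,"wy":0,"wz":0,"fingers":0},{"dx":0,"dy":0,"dz":0,"wx":0,"wy":0,"wz":0,"fingers":0}]'

```text
clock: 11.22
eef_pos: [359.7, -283.0, 31.2]
tool_rot: [0.219, 1.57, 1.799]
force: [-0.4, -0.4, 0.5]
width: 85.4
```

```bash
python3 plan.py 359.5 -280 26 90 1
python3 - <<'E'
from h import *
save('wrist','w6.png')
E
```

```text
t 11.225 now [ 359.7 -283.    31.2] jaw 90.5 tilt 0.05 w 85.4 q [ 0.68  0.73 -0.1   2.19  0.29  0.24  1.9 ] F [-0.4 -0.4  0.5]
step mm 6.0 deg/row 0.53
{'dx': 0.0069, 'dy': 0.0002, 'dz': 0.004, 'wx': 0.0883, 'wy': 0.0077, 'wz': -0.0017}
```

View pics/w6.png

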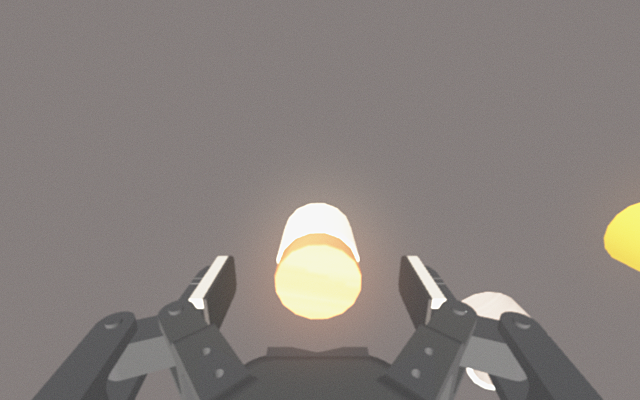

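>>> servo_tool --rows '[{"dx":0.007,"dy":0,"dz":0,"wx":0,"wy":0,"wz":0,"fingers":0},{"dx":0,"dy":0,"dz":0,"wx":0,"wy":0,"wz":0,"fingers":0.3}]'

```text
clock: 11.52
eef_pos: [359.7, -282.1, 25.5]
tool_rot: [0.23, 1.569, 1.811]
force: [0.8, -0.2, 0.5]
width: 70.0
```

>>> servo_tool --rows '[{"dx":0,"dy":0,"dz":0,"wx":0,"wy":0,"wz":0,"fingers":0.5},{"dx":0,"dy":0,"dz":0,"wx":0,"wy":0,"wz":0,"fingers":1},{"dx":0,"dy":0,"dz":0,"wx":0,"wy":0,"wz":0,"fingers":1},{"dx":0,"dy":0,"dz":0,"wx":0,"wy":0,"wz":0,"fingers":1},{"dx":0,"dy":0,"dz":0,"wx":0,"wy":0,"wz":0,"fingers":1}]'

```text
clock: 12.15
eef_pos: [359.8, -282.3, 26.0]
tool_rot: [0.211, 1.569, 1.792]
force: [-0.2, 0.7, 5.9]
width: 41.9
```

```bash
python3 plan.py 633 2 120 96 8
python3 - <<'E'
from h import *
save('wrist','w7.png')
E
```

```text
t 12.15 now [ 359.8 -282.3   26. ] jaw 90.6 tilt 0.08 w 41.9 q [ 0.7   0.74 -0.13  2.19  0.39  0.24  1.79] F [-0.2  0.7  5.9]
step mm 50.7 deg/row 0.68
{'dx': -0.0156, 'dy': -0.046, 'dz': 0.0469, 'wx': -0.1126, 'wy': 0.0016, 'wz': -0.0003}
{'dx': -0.0156, 'dy': -0.0466, 'dz': 0.0464, 'wx': -0.1126, 'wy': 0.0016, 'wz': -0.0003}
{'dx': -0.0156, 'dy': -0.0471, 'dz': 0.0458, 'wx': -0.1126, 'wy': 0.0016, 'wz': -0.0003}
{'dx': -0.0156, 'dy': -0.0476, 'dz': 0.0453, 'wx': -0.1126, 'wy': 0.0016, 'wz': -0.0003}
{'dx': -0.0156, 'dy': -0.0482, 'dz': 0.0447, 'wx': -0.1126, 'wy': 0.0016, 'wz': -0.0003}
{'dx': -0.0156, 'dy': -0.0487, 'dz': 0.0441, 'wx': -0.1126, 'wy': 0.0016, 'wz': -0.0003}
{'dx': -0.0157, 'dy': -0.0492, 'dz': 0.0435, 'wx': -0.1126, 'wy': 0.0016, 'wz': -0.0003}
{'dx': -0.0157, 'dy': -0.0497, 'dz': 0.043, 'wx': -0.1126, 'wy': 0.0016, 'wz': -0.0003}
```

View pics/w7.png

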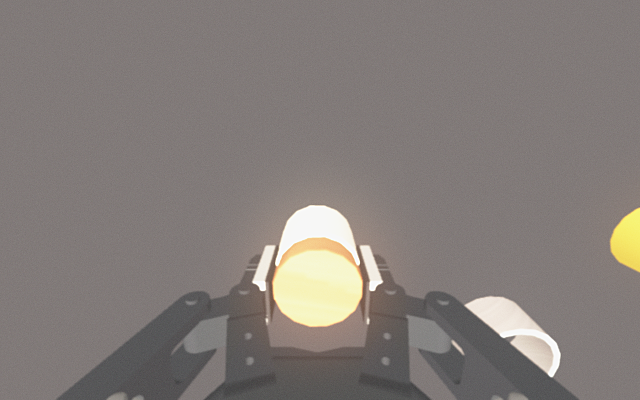

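>>> servo_tool --rows '[{"dx":-0.06,"dy":0,"dz":0,"wx":0,"wy":0,"wz":0,"fingers":1},{"dx":-0.06,"dy":0,"dz":0,"wx":0,"wy":0,"wz":0,"fingers":1},{"dx":-0.005,"dy":-0.052,"dz":0.053,"wx":-0.13,"wy":0,"wz":0,"fingers":1},{"dx":0,"dy":-0.053,"dz":0.053,"wx":-0.13,"wy":0,"wz":0,"fingers":1},{"dx":0,"dy":-0.053,"dz":0.052,"wx":-0.13,"wy":0,"wz":0,"fingers":1}]'

```text
clock: 12.82
eef_pos: [476.3, -160.0, 119.6]
tool_rot: [0.038, 1.569, 1.659]
force: [0.0, -1.1, -1.0]
width: 41.4
```

>>> servo_tool --rows '[{"dx":0,"dy":-0.054,"dz":0.052,"wx":-0.13,"wy":0,"wz":0,"fingers":1},{"dx":0,"dy":-0.055,"dz":0.051,"wx":-0.13,"wy":0,"wz":0,"fingers":1},{"dx":0,"dy":-0.055,"dz":0.05,"wx":-0.13,"wy":0,"wz":0,"fingers":1},{"dx":0,"dy":-0.056,"dz":0.05,"wx":-0.13,"wy":0,"wz":0,"fingers":1},{"dx":0,"dy":0,"dz":0,"wx":0,"wy":0,"wz":0,"fingers":1}]'

```text
clock: 13.45
eef_pos: [631.6, 9.5, 119.5]
tool_rot: [-0.429, 1.563, 1.255]
force: [-0.3, 0.2, -2.2]
width: 41.6
```

```bash
python3 plan.py 632.7 2.1 32 96 3
python3 - <<'E'
from h import *
save('wrist','w8.png')
E
```

```text
t 13.45 now [631.6   9.5 119.5] jaw 96.5 tilt 0.42 w 41.6 q [ 0.1   0.74 -0.27  1.67  0.25  0.76  1.41] F [-0.3  0.2 -2.2]
step mm 29.3 deg/row 0.21
{'dx': 0.0389, 'dy': -0.0, 'dz': -0.0036, 'wx': 0.0268, 'wy': 0.0213, 'wz': 0.0096}
{'dx': 0.0389, 'dy': -0.0001, 'dz': -0.0035, 'wx': 0.0268, 'wy': 0.0213, 'wz': 0.0096}
{'dx': 0.0389, 'dy': -0.0001, 'dz': -0.0034, 'wx': 0.0268, 'wy': 0.0213, 'wz': 0.0096}
```

View pics/w8.png

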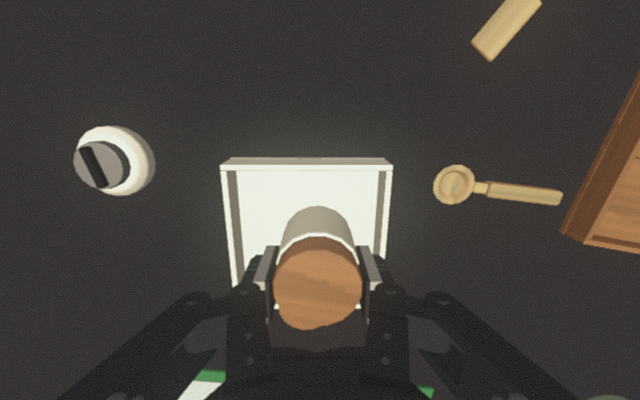

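>>> servo_tool --rows '[{"dx":0.035,"dy":0,"dz":-0.011,"wx":0.08,"wy":0.06,"wz":0.03,"fingers":1},{"dx":0.04,"dy":0,"dz":0,"wx":0,"wy":0,"wz":0,"fingers":1},{"dx":0.025,"dy":0,"dz":0,"wx":0,"wy":0,"wz":0,"fingers":1},{"dx":0.014,"dy":0,"dz":0,"wx":0,"wy":0,"wz":0,"fingers":1},{"dx":0,"dy":0,"dz":0,"wx":0,"wy":0,"wz":0,"fingers":1}]'

```text
clock: 14.12
eef_pos: [629.3, -6.0, 33.6]
tool_rot: [2.315, 1.565, -2.3]
force: [0.8, 0.0, -0.5]
width: 41.4
```

```bash
python3 plan.py 632.7 2.1 31.5 96 1; python3 -c "
from h import *
save('side','s8.png',(300,140,460,260),5)"
```

```text
t 14.125 now [629.3  -6.   33.6] jaw 95.6 tilt 0.36 w 41.4 q [ 0.09  0.86 -0.22  1.71  0.3   0.61  1.37] F [ 0.8  0.  -0.5]
step mm 9.0 deg/row 0.56
{'dx': 0.0027, 'dy': -0.0055, 'dz': 0.0103, 'wx': -0.072, 'wy': -0.0405, 'wz': -0.0443}
```

View pics/s8.png

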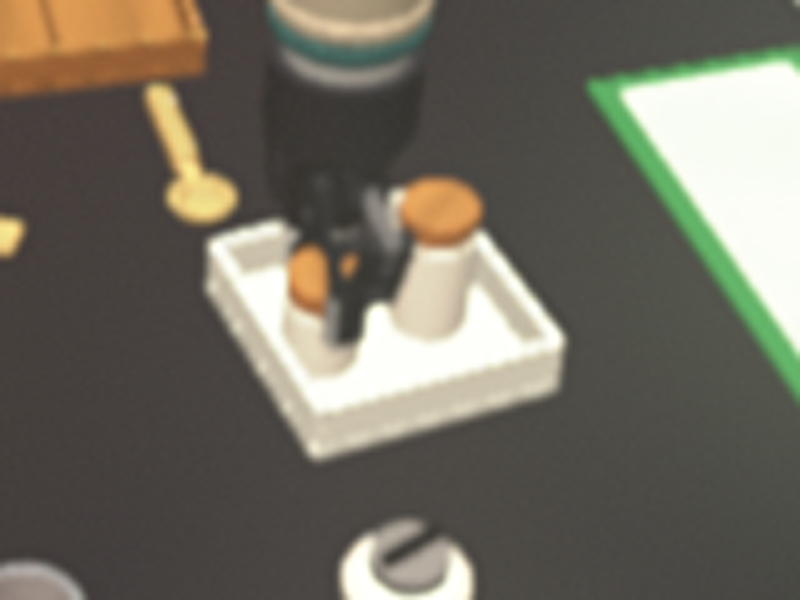

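>>> servo_tool --rows '[{"dx":0,"dy":-0.005,"dz":0.01,"wx":0,"wy":-0.04,"wz":-0.04,"fingers":1},{"dx":0.002,"dy":0,"dz":0,"wx":0,"wy":0,"wz":0,"fingers":1},{"dx":0,"dy":0,"dz":0,"wx":0,"wy":0,"wz":0,"fingers":1}]'

```text
clock: 14.55
eef_pos: [632.9, 2.2, 32.7]
tool_rot: [-1.748, 1.57, -0.08]
force: [-0.0, 0.1, -0.6]
width: 41.6
```

```bash
python3 plan.py 632.7 2.1 31.5 96 1
```

```text
t 14.55 now [632.9   2.2  32.7] jaw 95.6 tilt 0.05 w 41.6 q [ 0.08  0.86 -0.22  1.7   0.29  0.61  1.36] F [-0.   0.1 -0.6]
step mm 1.2 deg/row 0.41
{'dx': 0.0016, 'dy': 0.0002, 'dz': -0.0001, 'wx': -0.0676, 'wy': -0.0016, 'wz': 0.0085}
```

>>> servo_tool --rows '[{"dx":0.0016,"dy":0,"dz":0,"wx":0,"wy":0,"wz":0,"fingers":1},{"dx":0,"dy":0,"dz":0,"wx":0,"wy":0,"wz":0,"fingers":0.45},{"dx":0,"dy":0,"dz":0,"wx":0,"wy":0,"wz":0,"fingers":0.35},{"dx":0,"dy":0,"dz":0,"wx":0,"wy":0,"wz":0,"fingers":0.25},{"dx":0,"dy":0,"dz":0,"wx":0,"wy":0,"wz":0,"fingers":0.25}]'

```text
clock: 15.18
eef_pos: [632.8, 2.0, 31.3]
tool_rot: [-1.729, 1.57, -0.061]
force: [0.0, -0.2, 0.0]
width: 63.9
```

>>> servo_tool --rows '[{"dx":-0.02,"dy":0,"dz":0,"wx":0,"wy":0,"wz":0,"fingers":0.25},{"dx":-0.05,"dy":0,"dz":0,"wx":0,"wy":0,"wz":0,"fingers":0.2},{"dx":-0.08,"dy":0,"dz":0,"wx":0,"wy":0,"wz":0,"fingers":0},{"dx":-0.06,"dy":0,"dz":0,"wx":0,"wy":0,"wz":0,"fingers":0},{"dx":0,"dy":0,"dz":0,"wx":0,"wy":0,"wz":0,"fingers":0}]'

```text
clock: 15.8
eef_pos: [635.7, 2.4, 194.3]
tool_rot: [-1.627, 1.56, 0.041]
force: [0.3, 1.3, -0.5]
width: 85.4
```

```bash
python3 plan.py 605 187 190 180 9
python3 - <<'E'
from h import *
save('wrist','w9.png')
save('scene','sc9.png',(200,160,440,340),3)
E
```

```text
t 15.8 now [635.7   2.4 194.3] jaw 95.6 tilt 0.59 w 85.4 q [ 0.12  0.65 -0.29  1.6   0.22  0.91  1.43] F [ 0.3  1.3 -0.5]
step mm 20.8 deg/row 9.38
{'dx': 0.0006, 'dy': 0.0019, 'dz': 0.0277, 'wx': -1.5636, 'wy': -0.0085, 'wz': 0.0084}
{'dx': 0.0006, 'dy': -0.0027, 'dz': 0.0276, 'wx': -1.5636, 'wy': -0.0085, 'wz': 0.0084}
{'dx': 0.0006, 'dy': -0.0071, 'dz': 0.0268, 'wx': -1.5636, 'wy': -0.0085, 'wz': 0.0084}
{'dx': 0.0007, 'dy': -0.0114, 'dz': 0.0253, 'wx': -1.5636, 'wy': -0.0085, 'wz': 0.0084}
{'dx': 0.0007, 'dy': -0.0154, 'dz': 0.0231, 'wx': -1.5636, 'wy': -0.0085, 'wz': 0.0084}
{'dx': 0.0007, 'dy': -0.0189, 'dz': 0.0203, 'wx': -1.5636, 'wy': -0.0085, 'wz': 0.0084}
{'dx': 0.0007, 'dy': -0.022, 'dz': 0.0169, 'wx': -1.5636, 'wy': -0.0085, 'wz': 0.0084}
{'dx': 0.0007, 'dy': -0.0244, 'dz': 0.0131, 'wx': -1.5636, 'wy': -0.0085, 'wz': 0.0084}
{'dx': 0.0006, 'dy': -0.0262, 'dz': 0.0089, 'wx': -1.5636, 'wy': -0.0085, 'wz': 0.0084}
```

View pics/w9.png

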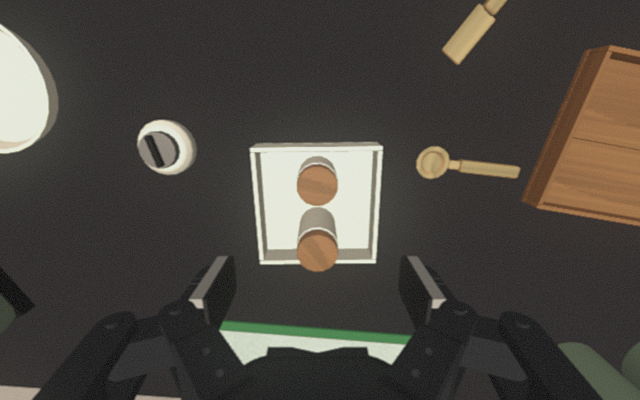

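View pics/sc9.png

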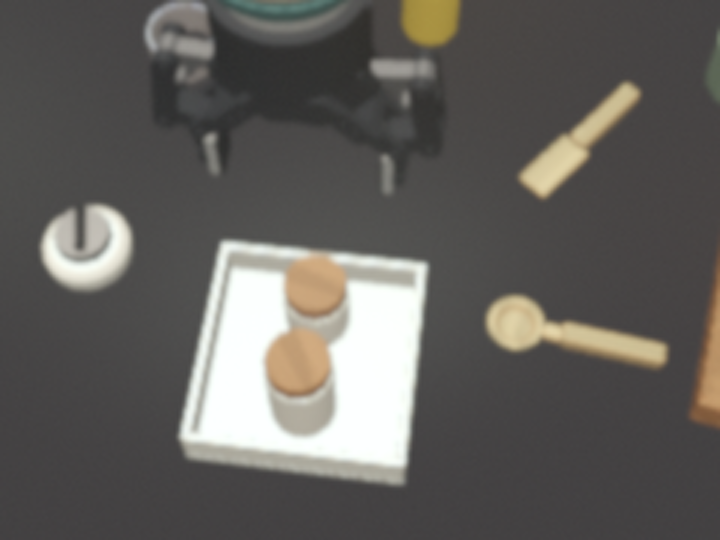

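```bash
python3 plan.py 604 186 150 0 10 f;  python3 - <<'E'
from h import *
C=cam('wrist')
print(toplane('wrist',[[519.5,168],[519,177],[459,165],[418,163],[432,148],[432,179]],7,C).round(1))
E
```

```text
t 15.9 now [632.6   1.9 189.7] jaw 95.6 tilt 0.1 w 85.5 q [ 0.12  0.66 -0.29  1.61  0.22  0.9   1.43] F [ 0.1  0.4 -1.1]
step mm 19.0 deg/row 9.56
{'dx': 0.0053, 'dy': 0.0014, 'dz': 0.0248, 'wx': 1.5928, 'wy': 0.001, 'wz': 0.0016}
{'dx': 0.0053, 'dy': 0.0055, 'dz': 0.0242, 'wx': 1.5928, 'wy': 0.001, 'wz': 0.0016}
{'dx': 0.0053, 'dy': 0.0095, 'dz': 0.023, 'wx': 1.5928, 'wy': 0.001, 'wz': 0.0016}
{'dx': 0.0053, 'dy': 0.0131, 'dz': 0.0211, 'wx': 1.5928, 'wy': 0.001, 'wz': 0.0016}
{'dx': 0.0053, 'dy': 0.0165, 'dz': 0.0186, 'wx': 1.5928, 'wy': 0.001, 'wz': 0.0016}
{'dx': 0.0053, 'dy': 0.0193, 'dz': 0.0156, 'wx': 1.5928, 'wy': 0.001, 'wz': 0.0016}
{'dx': 0.0053, 'dy': 0.0216, 'dz': 0.0122, 'wx': 1.5928, 'wy': 0.001, 'wz': 0.0016}
{'dx': 0.0053, 'dy': 0.0234, 'dz': 0.0084, 'wx': 1.5928, 'wy': 0.001, 'wz': 0.0016}
{'dx': 0.0053, 'dy': 0.0244, 'dz': 0.0044, 'wx': 1.5928, 'wy': 0.001, 'wz': 0.0016}
{'dx': 0.0053, 'dy': 0.0248, 'dz': 0.0003, 'wx': 1.5928, 'wy': 0.001, 'wz': 0.0016}
[[595.3 234.1   7. ]
 [605.7 236.9   7. ]
 [598.6 163.5   7. ]
 [600.9 115.9   7. ]
 [582.5 128.1   7. ]
 [618.  136.2   7. ]]
```

>>> servo_tool --rows '[{"dx":0,"dy":0.001,"dz":0.025,"wx":1.59,"wy":0,"wz":0,"fingers":0},{"dx":0,"dy":0.006,"dz":0.024,"wx":1.59,"wy":0,"wz":0,"fingers":0},{"dx":0,"dy":0.01,"dz":0.023,"wx":1.59,"wy":0,"wz":0,"fingers":0},{"dx":0,"dy":0.013,"dz":0.021,"wx":1.59,"wy":0,"wz":0,"fingers":0},{"dx":0,"dy":0.017,"dz":0.019,"wx":1.59,"wy":0,"wz":0,"fingers":0}]'

```text
out of range: row 1 has 1.59, outside -1 to 1
```

>>> servo_tool --rows '[{"dx":0.005,"dy":0.019,"dz":0.016,"wx":1.59,"wy":0,"wz":0,"fingers":0},{"dx":0.005,"dy":0.022,"dz":0.012,"wx":1.59,"wy":0,"wz":0,"fingers":0},{"dx":0.005,"dy":0.023,"dz":0.008,"wx":1.59,"wy":0,"wz":0,"fingers":0},{"dx":0.005,"dy":0.024,"dz":0.004,"wx":1.59,"wy":0,"wz":0,"fingers":0},{"dx":0,"dy":0.025,"dz":0,"wx":1.59,"wy":0,"wz":0,"fingers":0}]'

```text
out of range: row 1 has 1.59, outside -1 to 1
```

>>> servo_tool --rows '[{"dx":0,"dy":0,"dz":0,"wx":0,"wy":0,"wz":0,"fingers":0}]'

```text
clock: 16.02
eef_pos: [631.6, 1.8, 187.5]
tool_rot: [1.628, 1.569, -2.987]
force: [-0.5, 0.7, 0.2]
width: 85.2
```

```bash
python3 plan.py 602 186 150 0 1;  python3 - <<'E'
from h import *
save('wrist','w10.png')
E
```

```text
t 16.025 now [631.6   1.8 187.5] jaw 95.6 tilt 0.12 w 85.2 q [ 0.12  0.66 -0.29  1.61  0.22  0.9   1.43] F [-0.5  0.7  0.2]
step mm 190.3 deg/row 84.42
{'dx': 0.05, 'dy': 0.0153, 'dz': 0.2482, 'wx': -14.0702, 'wy': 0.0137, 'wz': -0.0169}
```

View pics/w10.png

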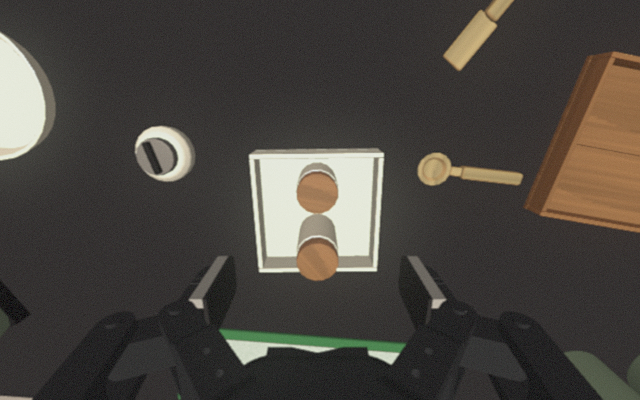

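```bash
python3 plan.py 602 186 150 0 16 f
```

```text
t 16.075 now [631.6   1.9 187.3] jaw 95.6 tilt 0.13 w 85.6 q [ 0.12  0.66 -0.29  1.61  0.22  0.9   1.43] F [-0.5  0.8  0.1]
step mm 11.9 deg/row 5.97
{'dx': 0.0031, 'dy': 0.001, 'dz': 0.0155, 'wx': 0.9956, 'wy': -0.0011, 'wz': -0.001}
{'dx': 0.0031, 'dy': 0.0026, 'dz': 0.0153, 'wx': 0.9956, 'wy': -0.0011, 'wz': -0.001}
{'dx': 0.0031, 'dy': 0.0041, 'dz': 0.015, 'wx': 0.9956, 'wy': -0.0011, 'wz': -0.001}
{'dx': 0.0031, 'dy': 0.0057, 'dz': 0.0145, 'wx': 0.9956, 'wy': -0.0011, 'wz': -0.001}
{'dx': 0.0031, 'dy': 0.0072, 'dz': 0.0138, 'wx': 0.9956, 'wy': -0.0011, 'wz': -0.001}
{'dx': 0.0031, 'dy': 0.0086, 'dz': 0.013, 'wx': 0.9956, 'wy': -0.0011, 'wz': -0.001}
{'dx': 0.0031, 'dy': 0.0099, 'dz': 0.012, 'wx': 0.9956, 'wy': -0.0011, 'wz': -0.001}
{'dx': 0.0031, 'dy': 0.0111, 'dz': 0.0109, 'wx': 0.9956, 'wy': -0.0011, 'wz': -0.001}
{'dx': 0.0031, 'dy': 0.0121, 'dz': 0.0097, 'wx': 0.9956, 'wy': -0.0011, 'wz': -0.001}
{'dx': 0.0031, 'dy': 0.0131, 'dz': 0.0084, 'wx': 0.9956, 'wy': -0.0011, 'wz': -0.001}
{'dx': 0.0031, 'dy': 0.0139, 'dz': 0.007, 'wx': 0.9956, 'wy': -0.0011, 'wz': -0.001}
{'dx': 0.0031, 'dy': 0.0145, 'dz': 0.0055, 'wx': 0.9956, 'wy': -0.0011, 'wz': -0.001}
{'dx': 0.0031, 'dy': 0.015, 'dz': 0.004, 'wx': 0.9956, 'wy': -0.0011, 'wz': -0.001}
{'dx': 0.0031, 'dy': 0.0154, 'dz': 0.0024, 'wx': 0.9956, 'wy': -0.0011, 'wz': -0.001}
{'dx': 0.0031, 'dy': 0.0155, 'dz': 0.0008, 'wx': 0.9956, 'wy': -0.0011, 'wz': -0.001}
{'dx': 0.0031, 'dy': 0.0155, 'dz': -0.0009, 'wx': 0.9956, 'wy': -0.0011, 'wz': -0.001}
```

>>> servo_tool --rows '[{"dx":0,"dy":0.001,"dz":0.0155,"wx":1,"wy":0,"wz":0,"fingers":0},{"dx":0,"dy":0.0025,"dz":0.0155,"wx":1,"wy":0,"wz":0,"fingers":0},{"dx":0,"dy":0.004,"dz":0.015,"wx":1,"wy":0,"wz":0,"fingers":0},{"dx":0,"dy":0.0055,"dz":0.0145,"wx":1,"wy":0,"wz":0,"fingers":0},{"dx":0,"dy":0.007,"dz":0.014,"wx":1,"wy":0,"wz":0,"fingers":0}]'

```text
clock: 16.7
eef_pos: [623.1, 60.1, 187.3]
tool_rot: [2.176, 1.569, -2.966]
force: [-0.5, -0.1, 0.1]
width: 85.6
```

>>> servo_tool --rows '[{"dx":0,"dy":0.0085,"dz":0.013,"wx":1,"wy":0,"wz":0,"fingers":0},{"dx":0,"dy":0.01,"dz":0.012,"wx":1,"wy":0,"wz":0,"fingers":0},{"dx":0,"dy":0.011,"dz":0.011,"wx":1,"wy":0,"wz":0,"fingers":0},{"dx":0,"dy":0.012,"dz":0.0095,"wx":1,"wy":0,"wz":0,"fingers":0},{"dx":0,"dy":0.013,"dz":0.0085,"wx":1,"wy":0,"wz":0,"fingers":0}]'

```text
clock: 17.32
eef_pos: [614.1, 117.6, 187.3]
tool_rot: [2.858, 1.569, -2.807]
force: [0.4, 0.6, 0.1]
width: 85.6
```

>>> servo_tool --rows '[{"dx":0.008,"dy":0.014,"dz":0.007,"wx":1,"wy":0,"wz":0,"fingers":0},{"dx":0.008,"dy":0.0145,"dz":0.0055,"wx":1,"wy":0,"wz":0,"fingers":0},{"dx":0.008,"dy":0.015,"dz":0.004,"wx":1,"wy":0,"wz":0,"fingers":0},{"dx":0.008,"dy":0.0155,"dz":0.0025,"wx":1,"wy":0,"wz":0,"fingers":0},{"dx":0.008,"dy":0.0155,"dz":0,"wx":1,"wy":0,"wz":0,"fingers":0}]'

```text
clock: 17.95
eef_pos: [604.7, 175.2, 157.1]
tool_rot: [-2.725, 1.569, -2.631]
force: [-0.7, 1.3, 0.4]
width: 85.7
```

>>> servo_tool --rows '[{"dx":0,"dy":0.0155,"dz":0,"wx":0.93,"wy":0,"wz":0,"fingers":0},{"dx":0,"dy":0,"dz":0,"wx":0,"wy":0,"wz":0,"fingers":0}]'

```text
clock: 18.2
eef_pos: [603.4, 187.8, 157.3]
tool_rot: [-2.831, 1.569, -2.828]
force: [0.7, -0.6, -0.8]
width: 85.7
```

```bash
cat > mk.py <<'E'
from h import *
import sys
# elongated tool measured in the wrist view
l=sys.argv[1]; C=cam('wrist'); im=ctrl.get_image('wrist'); cv2.imwrite('pics/'+sys.argv[2],im[:,:,::-1])
for d in ctrl.silhouettes(l,'wrist')[:2]:
    v,u=np.nonzero(d['region']); P=toplane('wrist',np.c_[u,v],7,C)[:,:2]
    c=P.mean(0); w,V=np.linalg.eigh(np.cov((P-c).T)); ax=V[:,1]; s=(P-c)@ax
    print(l,round(d['conf'],2),np.round(d['extent']),'mid',np.round(c+ax*(s.max()+s.min())/2,1),'len',round(np.ptp(s)),'yaw',round(np.degrees(np.arctan2(ax[1],ax[0])),1))
E
python3 plan.py 602 186 20 0 5; python3 mk.py spoon w11.png
```

```text
t 18.2 now [603.4 187.8 157.3] jaw 0.2 tilt 0.1 w 85.7 q [-0.46  0.69  0.19  1.64 -0.16  0.82 -0.2 ] F [ 0.7 -0.6 -0.8]
step mm 27.5 deg/row 0.04
{'dx': 0.0366, 'dy': -0.0005, 'dz': -0.0003, 'wx': 0.0061, 'wy': -0.0032, 'wz': 0.001}
{'dx': 0.0366, 'dy': -0.0005, 'dz': -0.0003, 'wx': 0.0061, 'wy': -0.0032, 'wz': 0.001}
{'dx': 0.0366, 'dy': -0.0005, 'dz': -0.0003, 'wx': 0.0061, 'wy': -0.0032, 'wz': 0.001}
{'dx': 0.0366, 'dy': -0.0005, 'dz': -0.0004, 'wx': 0.0061, 'wy': -0.0032, 'wz': 0.001}
{'dx': 0.0366, 'dy': -0.0005, 'dz': -0.0004, 'wx': 0.0061, 'wy': -0.0032, 'wz': 0.001}
spoon 0.9 [321. 195.  34. 109.] mid [604.7 175.5] len 120 yaw 88.6
```

View pics/w11.png

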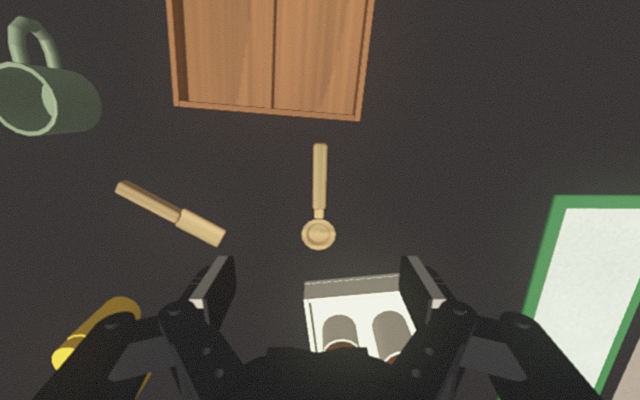

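>>> servo_tool --rows '[{"dx":0.06,"dy":-0.003,"dz":0.0015,"wx":0.05,"wy":0,"wz":0,"fingers":0},{"dx":0.06,"dy":0,"dz":0,"wx":0,"wy":0,"wz":0,"fingers":0},{"dx":0.04,"dy":0,"dz":0,"wx":0,"wy":0,"wz":0,"fingers":0.2},{"dx":0.03,"dy":0,"dz":0,"wx":0,"wy":0,"wz":0,"fingers":0.4},{"dx":0.008,"dy":0,"dz":0,"wx":0,"wy":0,"wz":0,"fingers":0.4}]'

```text
clock: 18.92
eef_pos: [604.7, 182.8, 8.6]
tool_rot: [-2.624, 1.568, -2.63]
force: [0.1, -0.1, 0.6]
width: 51.3
```

>>> servo_tool --rows '[{"dx":0,"dy":0,"dz":0,"wx":0,"wy":0,"wz":0,"fingers":0.4}]'

```text
clock: 19.05
eef_pos: [605.9, 183.6, 10.3]
tool_rot: [-0.354, 1.57, -0.36]
force: [0.5, -0.4, 0.2]
width: 51.0
```

```bash
python3 plan.py 604.7 185.5 4 0 1; python3 mk.py spoon w12.png
```

```text
t 19.05 now [605.9 183.6  10.3] jaw -0.3 tilt 0.04 w 51.0 q [-0.42  0.9   0.14  1.71 -0.21  0.55 -0.16] F [ 0.5 -0.4  0.2]
step mm 6.7 deg/row 0.32
{'dx': 0.0084, 'dy': 0.0025, 'dz': -0.0016, 'wx': -0.0525, 'wy': 0.0058, 'wz': 0.0022}
spoon 0.78 [318. 260.  59. 187.] mid [605.  174.3] len 122 yaw 89.1
```

View pics/w12.png

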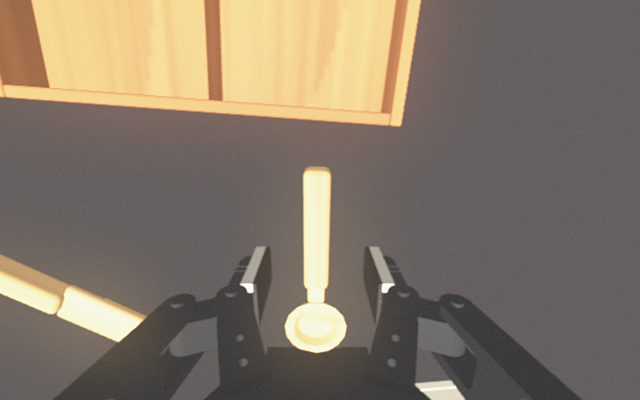

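>>> servo_tool --rows '[{"dx":0.008,"dy":0.0025,"dz":-0.0015,"wx":0,"wy":0,"wz":0,"fingers":0.4},{"dx":0,"dy":0,"dz":0,"wx":0,"wy":0,"wz":0,"fingers":0.6},{"dx":0,"dy":0,"dz":0,"wx":0,"wy":0,"wz":0,"fingers":1},{"dx":0,"dy":0,"dz":0,"wx":0,"wy":0,"wz":0,"fingers":1},{"dx":0,"dy":0,"dz":0,"wx":0,"wy":0,"wz":0,"fingers":1}]'

```text
clock: 19.77
eef_pos: [604.8, 186.2, 4.6]
tool_rot: [0.124, 1.57, 0.118]
force: [-1.0, -0.4, 3.9]
width: 12.0
```

>>> servo_tool --rows '[{"dx":0,"dy":0,"dz":0,"wx":0,"wy":0,"wz":0,"fingers":1},{"dx":0,"dy":0,"dz":0,"wx":0,"wy":0,"wz":0,"fingers":1}]'

```text
clock: 20.02
eef_pos: [604.8, 186.2, 4.6]
tool_rot: [0.137, 1.57, 0.132]
force: [-0.6, -0.3, 5.0]
width: 12.1
```

>>> servo_tool --rows '[{"dx":-0.04,"dy":0,"dz":0,"wx":0,"wy":0,"wz":0,"fingers":1},{"dx":-0.06,"dy":0,"dz":0,"wx":0,"wy":0,"wz":0,"fingers":1},{"dx":0,"dy":0,"dz":0,"wx":0,"wy":0,"wz":0,"fingers":1}]'

```text
clock: 20.4
eef_pos: [607.0, 186.7, 82.3]
tool_rot: [0.257, 1.564, 0.252]
force: [-0.2, -0.3, -0.5]
width: 12.2
```

```bash
python3 plan.py 605 365 80 -4.5 4; python3 mk.py spoon w13.png
```

```text
t 20.4 now [607.  186.7  82.3] jaw -0.3 tilt 0.41 w 12.2 q [-0.44  0.79  0.17  1.69 -0.19  0.67 -0.18] F [-0.2 -0.3 -0.5]
step mm 44.6 deg/row 1.05
{'dx': 0.0009, 'dy': 0.0594, 'dz': -0.001, 'wx': 0.1745, 'wy': 0.0162, 'wz': -0.0049}
{'dx': 0.0008, 'dy': 0.0594, 'dz': -0.0021, 'wx': 0.1745, 'wy': 0.0162, 'wz': -0.0049}
{'dx': 0.0008, 'dy': 0.0594, 'dz': -0.0032, 'wx': 0.1745, 'wy': 0.0162, 'wz': -0.0049}
{'dx': 0.0008, 'dy': 0.0593, 'dz': -0.0043, 'wx': 0.1745, 'wy': 0.0162, 'wz': -0.0049}
spoon 0.82 [318. 265.  36. 181.] mid [606.9 130.4] len 176 yaw 89.7
```

View pics/w13.png

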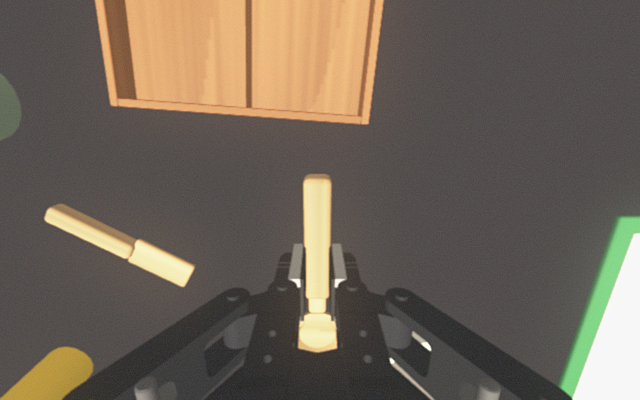

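>>> servo_tool --rows '[{"dx":0,"dy":0.058,"dz":-0.001,"wx":0.175,"wy":0.06,"wz":0,"fingers":1},{"dx":0,"dy":0.058,"dz":-0.002,"wx":0.175,"wy":0,"wz":0,"fingers":1},{"dx":0,"dy":0.058,"dz":-0.003,"wx":0.175,"wy":0,"wz":0,"fingers":1},{"dx":0,"dy":0.059,"dz":-0.004,"wx":0.175,"wy":0,"wz":0,"fingers":1},{"dx":0,"dy":0,"dz":0,"wx":0,"wy":0,"wz":0,"fingers":1}]'

```text
clock: 21.12
eef_pos: [599.5, 366.9, 76.6]
tool_rot: [2.968, 1.561, 2.896]
force: [-0.6, 0.0, -0.7]
width: 12.0
```

```bash
python3 plan.py 606.2 361.8 10.5 -4.5 4; python3 mk.py spoon w14.png
```

```text
t 21.125 now [599.5 366.9  76.6] jaw -4.1 tilt 0.56 w 12.0 q [-0.7   0.89  0.21  1.47 -0.24  0.82 -0.47] F [-0.6  0.  -0.7]
step mm 16.7 deg/row 0.17
{'dx': 0.022, 'dy': -0.0016, 'dz': 0.0026, 'wx': 0.0165, 'wy': -0.0228, 'wz': -0.0039}
{'dx': 0.022, 'dy': -0.0016, 'dz': 0.0025, 'wx': 0.0165, 'wy': -0.0228, 'wz': -0.0039}
{'dx': 0.022, 'dy': -0.0016, 'dz': 0.0025, 'wx': 0.0165, 'wy': -0.0228, 'wz': -0.0039}
{'dx': 0.022, 'dy': -0.0015, 'dz': 0.0024, 'wx': 0.0165, 'wy': -0.0228, 'wz': -0.0039}
spoon 0.85 [319. 262.  40. 181.] mid [594.8 315.3] len 171 yaw 86.0
```

View pics/w14.png

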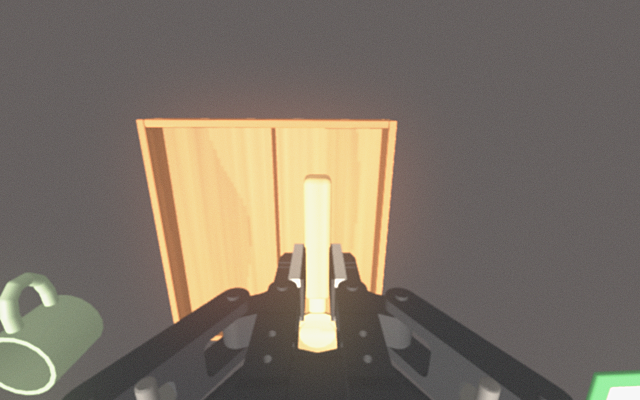

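>>> servo_tool --rows '[{"dx":0.01,"dy":-0.006,"dz":0.01,"wx":0.06,"wy":-0.09,"wz":0,"fingers":1},{"dx":0.03,"dy":0,"dz":0,"wx":0,"wy":0,"wz":0,"fingers":1},{"dx":0.02,"dy":0,"dz":0,"wx":0,"wy":0,"wz":0,"fingers":1},{"dx":0,"dy":0,"dz":0,"wx":0,"wy":0,"wz":0,"fingers":1}]'

```text
clock: 21.72
eef_pos: [608.3, 354.9, 31.6]
tool_rot: [-1.611, 1.568, -1.696]
force: [-0.3, -0.1, 0.1]
width: 11.8
```

```bash
python3 plan.py 606.2 361.8 10.5 -4.5 2; python3 mk.py spoon w15.png
```

```text
t 21.725 now [608.3 354.9  31.6] jaw -4.9 tilt 0.16 w 11.8 q [-0.68  0.95  0.21  1.48 -0.25  0.74 -0.46] F [-0.3 -0.1  0.1]
step mm 11.1 deg/row 0.21
{'dx': 0.014, 'dy': 0.0045, 'dz': -0.0018, 'wx': -0.0323, 'wy': -0.0006, 'wz': 0.0132}
{'dx': 0.014, 'dy': 0.0045, 'dz': -0.0018, 'wx': -0.0323, 'wy': -0.0006, 'wz': 0.0132}
spoon 0.68 [318. 262.  40. 180.] mid [605.8 330.7] len 134 yaw 85.0
spoon 0.4 [226. 235. 349. 266.] mid [550.6 387. ] len 236 yaw -167.2
```

View pics/w15.png

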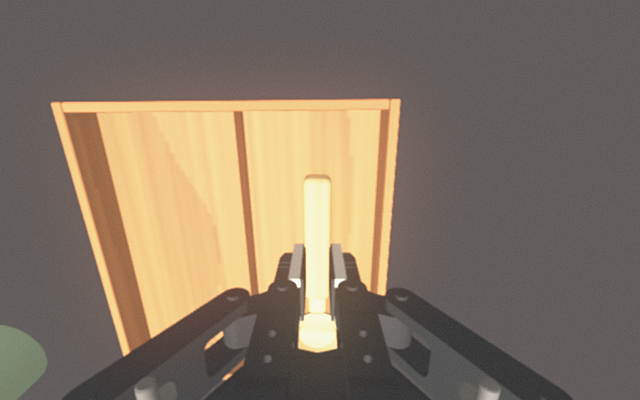

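>>> servo_tool --rows '[{"dx":0.012,"dy":0.009,"dz":-0.0035,"wx":-0.06,"wy":0,"wz":0,"fingers":1},{"dx":0.012,"dy":0,"dz":0,"wx":0,"wy":0,"wz":0,"fingers":1},{"dx":0.003,"dy":0,"dz":0,"wx":0,"wy":0,"wz":0,"fingers":1},{"dx":0,"dy":0,"dz":0,"wx":0,"wy":0,"wz":0,"fingers":1}]'

```text
clock: 22.32
eef_pos: [607.9, 362.6, 13.6]
tool_rot: [-0.263, 1.567, -0.342]
force: [0.4, -0.3, -0.5]
width: 11.8
```

```bash
python3 plan.py 606.2 361.8 9.6 -4.5 1
```

```text
t 22.325 now [607.9 362.6  13.6] jaw -4.5 tilt 0.21 w 11.8 q [-0.69  0.98  0.2   1.48 -0.25  0.71 -0.46] F [ 0.4 -0.3 -0.5]
step mm 4.4 deg/row 0.21
{'dx': 0.0053, 'dy': -0.0012, 'dz': -0.0022, 'wx': -0.0022, 'wy': 0.0333, 'wz': 0.009}
```

>>> servo_tool --rows '[{"dx":0.005,"dy":0,"dz":-0.002,"wx":0,"wy":0,"wz":0,"fingers":1},{"dx":0,"dy":0,"dz":0,"wx":0,"wy":0,"wz":0,"fingers":1},{"dx":0,"dy":0,"dz":0,"wx":0,"wy":0,"wz":0,"fingers":0.65},{"dx":0,"dy":0,"dz":0,"wx":0,"wy":0,"wz":0,"fingers":0.6},{"dx":0,"dy":0,"dz":0,"wx":0,"wy":0,"wz":0,"fingers":0.6}]'

```text
clock: 22.95
eef_pos: [606.6, 363.0, 10.3]
tool_rot: [-0.076, 1.567, -0.154]
force: [0.5, -0.9, -0.1]
width: 34.1
```

>>> servo_tool --rows '[{"dx":-0.02,"dy":0,"dz":0,"wx":0,"wy":0,"wz":0,"fingers":0.6},{"dx":-0.06,"dy":0,"dz":0,"wx":0,"wy":0,"wz":0,"fingers":0.6},{"dx":-0.07,"dy":0,"dz":0,"wx":0,"wy":0,"wz":0,"fingers":0.2},{"dx":-0.04,"dy":0,"dz":0,"wx":0,"wy":0,"wz":0,"fingers":0},{"dx":0,"dy":0,"dz":0,"wx":0,"wy":0,"wz":0,"fingers":0}]'

```text
clock: 23.58
eef_pos: [608.2, 364.1, 157.3]
tool_rot: [0.381, 1.56, 0.302]
force: [-0.1, -0.3, 0.1]
width: 84.9
```

```bash
python3 plan.py 434 164 160 57 11; python3 mk.py spoon w16.png
```

```text
t 23.575 now [608.2 364.1 157.3] jaw -4.5 tilt 0.61 w 84.9 q [-0.71  0.8   0.25  1.42 -0.22  0.94 -0.49] F [-0.1 -0.3  0.1]
step mm 24.1 deg/row 5.59
{'dx': -0.0006, 'dy': -0.0258, 'dz': -0.0191, 'wx': -0.9319, 'wy': 0.0096, 'wz': 0.0015}
{'dx': -0.0006, 'dy': -0.0239, 'dz': -0.0216, 'wx': -0.9319, 'wy': 0.0096, 'wz': 0.0015}
{'dx': -0.0006, 'dy': -0.0216, 'dz': -0.0238, 'wx': -0.9319, 'wy': 0.0096, 'wz': 0.0015}
{'dx': -0.0006, 'dy': -0.0192, 'dz': -0.0258, 'wx': -0.9319, 'wy': 0.0096, 'wz': 0.0015}
{'dx': -0.0005, 'dy': -0.0166, 'dz': -0.0275, 'wx': -0.9319, 'wy': 0.0096, 'wz': 0.0015}
{'dx': -0.0005, 'dy': -0.0139, 'dz': -0.029, 'wx': -0.9319, 'wy': 0.0096, 'wz': 0.0015}
{'dx': -0.0005, 'dy': -0.011, 'dz': -0.0302, 'wx': -0.9319, 'wy': 0.0096, 'wz': 0.0015}
{'dx': -0.0004, 'dy': -0.008, 'dz': -0.0312, 'wx': -0.9319, 'wy': 0.0096, 'wz': 0.0015}
{'dx': -0.0004, 'dy': -0.0049, 'dz': -0.0318, 'wx': -0.9319, 'wy': 0.0096, 'wz': 0.0015}
{'dx': -0.0004, 'dy': -0.0018, 'dz': -0.0321, 'wx': -0.9319, 'wy': 0.0096, 'wz': 0.0015}
{'dx': -0.0004, 'dy': 0.0014, 'dz': -0.0321, 'wx': -0.9319, 'wy': 0.0096, 'wz': 0.0015}
spoon 0.71 [318. 199.  34. 110.] mid [604.9 349.3] len 123 yaw 85.1
```

View pics/w16.png

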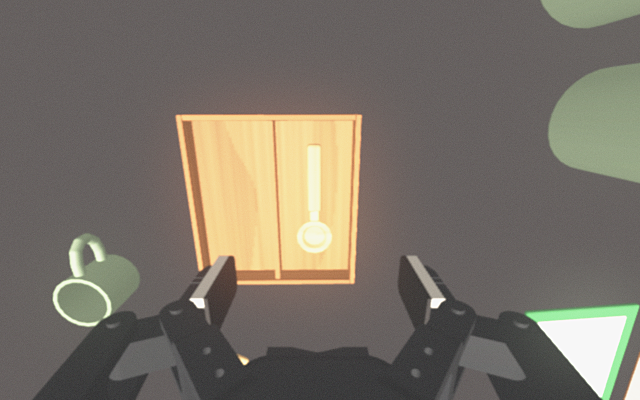

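>>> servo_tool --rows '[{"dx":0,"dy":-0.026,"dz":-0.019,"wx":-0.95,"wy":0.1,"wz":0,"fingers":0},{"dx":0,"dy":-0.024,"dz":-0.0215,"wx":-0.95,"wy":0,"wz":0,"fingers":0},{"dx":0,"dy":-0.0215,"dz":-0.024,"wx":-0.95,"wy":0,"wz":0,"fingers":0},{"dx":0,"dy":-0.019,"dz":-0.026,"wx":-0.95,"wy":0,"wz":0,"fingers":0},{"dx":0,"dy":-0.0165,"dz":-0.0275,"wx":-0.95,"wy":0,"wz":0,"fingers":0}]'

```text
clock: 24.3
eef_pos: [525.3, 270.8, 151.7]
tool_rot: [2.919, 1.561, -2.942]
force: [1.0, -0.0, 0.5]
width: 85.6
```

>>> servo_tool --rows '[{"dx":0,"dy":-0.014,"dz":-0.029,"wx":-0.95,"wy":0,"wz":0,"fingers":0},{"dx":0,"dy":-0.011,"dz":-0.03,"wx":-0.95,"wy":0,"wz":0,"fingers":0},{"dx":0,"dy":-0.008,"dz":-0.031,"wx":-0.95,"wy":0,"wz":0,"fingers":0},{"dx":0,"dy":-0.005,"dz":-0.032,"wx":-0.95,"wy":0,"wz":0,"fingers":0},{"dx":0,"dy":-0.002,"dz":-0.032,"wx":-0.95,"wy":0,"wz":0,"fingers":0}]'

```text
clock: 24.92
eef_pos: [447.9, 178.7, 152.6]
tool_rot: [2.379, 1.561, -2.985]
force: [0.7, -0.2, -0.6]
width: 85.8
```

>>> servo_tool --rows '[{"dx":0,"dy":0.001,"dz":-0.026,"wx":-0.95,"wy":0,"wz":0,"fingers":0},{"dx":0,"dy":0,"dz":0,"wx":0,"wy":0,"wz":0,"fingers":0}]'

```text
clock: 25.18
eef_pos: [435.4, 163.2, 153.0]
tool_rot: [2.305, 1.561, -2.965]
force: [0.4, -0.2, 0.9]
width: 85.5
```

```bash
python3 mk.py spreader w17.png;python3 plan.py 441 160 60 58.4 3
```

```text
spreader 0.69 [319. 195.  24. 110.] mid [443.5 159. ] len 120 yaw 148.3
t 25.275 now [437.3 165.1 153.3] jaw 58.1 tilt 0.4 w 85.4 q [-0.36  0.5  -0.08  2.09  0.07  0.57  0.52] F [-0.5  0.2  0.4]
step mm 31.2 deg/row 0.17
{'dx': 0.0415, 'dy': -0.0028, 'dz': -0.0009, 'wx': -0.0171, 'wy': -0.0118, 'wz': -0.0188}
{'dx': 0.0415, 'dy': -0.0028, 'dz': -0.001, 'wx': -0.0171, 'wy': -0.0118, 'wz': -0.0188}
{'dx': 0.0415, 'dy': -0.0027, 'dz': -0.001, 'wx': -0.0171, 'wy': -0.0118, 'wz': -0.0188}
```

View pics/w17.png

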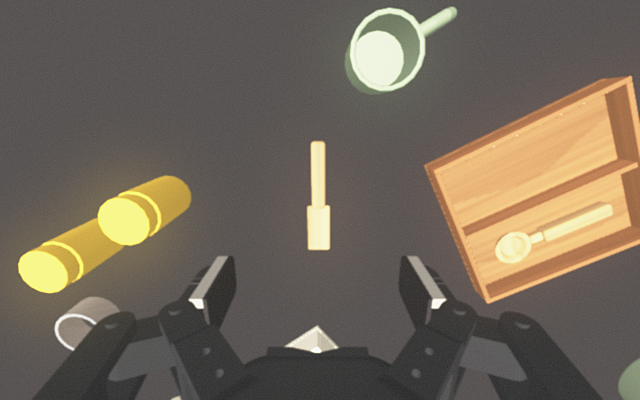

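>>> servo_tool --rows '[{"dx":0.05,"dy":-0.008,"dz":-0.0025,"wx":-0.05,"wy":-0.035,"wz":-0.06,"fingers":0.2},{"dx":0.06,"dy":0,"dz":0,"wx":0,"wy":0,"wz":0,"fingers":0.4},{"dx":0.04,"dy":0,"dz":0,"wx":0,"wy":0,"wz":0,"fingers":0.4},{"dx":0.02,"dy":0,"dz":0,"wx":0,"wy":0,"wz":0,"fingers":0.4},{"dx":0,"dy":0,"dz":0,"wx":0,"wy":0,"wz":0,"fingers":0.4}]'

```text
clock: 25.9
eef_pos: [440.8, 160.2, 25.4]
tool_rot: [3.132, 1.57, -2.13]
force: [-1.0, 0.2, 0.5]
width: 51.4
```

```bash
python3 plan.py 441 160.6 4 58.3 2; python3 mk.py spreader w18.png
```

```text
t 25.9 now [440.8 160.2  25.4] jaw 58.5 tilt 0.07 w 51.4 q [-0.38  0.75 -0.04  2.16  0.12  0.24  0.49] F [-1.   0.2  0.5]
step mm 10.7 deg/row 0.11
{'dx': 0.0143, 'dy': -0.0, 'dz': 0.0003, 'wx': 0.0174, 'wy': -0.0061, 'wz': -0.0}
{'dx': 0.0143, 'dy': -0.0, 'dz': 0.0003, 'wx': 0.0174, 'wy': -0.0061, 'wz': -0.0}
spreader 0.84 [319. 241.  36. 175.] mid [443.1 158.7] len 120 yaw 148.5
```

View pics/w18.png

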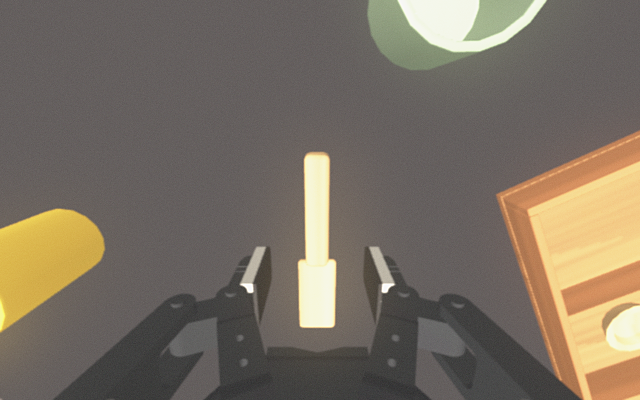

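>>> servo_tool --rows '[{"dx":0.01,"dy":0,"dz":0,"wx":0,"wy":0,"wz":0,"fingers":0.4},{"dx":0.01,"dy":0,"dz":0,"wx":0,"wy":0,"wz":0,"fingers":0.4},{"dx":0.006,"dy":0,"dz":0,"wx":0,"wy":0,"wz":0,"fingers":0.4},{"dx":0,"dy":0,"dz":0,"wx":0,"wy":0,"wz":0,"fingers":0.4}]'

```text
clock: 26.5
eef_pos: [441.9, 159.9, 7.8]
tool_rot: [-1.06, 1.569, -0.039]
force: [0.0, 0.3, 0.6]
width: 51.2
```

```bash
python3 plan.py 441 160.6 4 58.3 2; python3 mk.py spreader w19.png
```

```text
t 26.5 now [441.9 159.9   7.8] jaw 58.5 tilt 0.11 w 51.2 q [-0.29  0.79 -0.18  2.16  0.57  0.24  0.05] F [0.  0.3 0.6]
step mm 2.0 deg/row 0.1
{'dx': 0.0025, 'dy': 0.0008, 'dz': 0.0001, 'wx': 0.0139, 'wy': 0.0047, 'wz': 0.0083}
{'dx': 0.0025, 'dy': 0.0008, 'dz': 0.0001, 'wx': 0.0139, 'wy': 0.0047, 'wz': 0.0083}
spreader 0.78 [316. 250.  45. 191.] mid [443.4 158.4] len 122 yaw 148.5
```

View pics/w19.png

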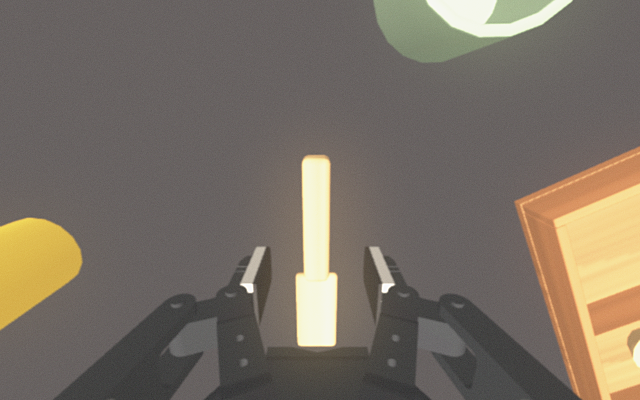

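>>> servo_tool --rows '[{"dx":0.004,"dy":0.008,"dz":0,"wx":0,"wy":0,"wz":0,"fingers":0.4},{"dx":0,"dy":0,"dz":0,"wx":0,"wy":0,"wz":0,"fingers":0.4}]'

```text
clock: 26.85
eef_pos: [435.9, 163.3, 4.3]
tool_rot: [-1.765, 1.57, -0.743]
force: [-0.1, -0.1, 0.8]
width: 50.9
```

>>> servo_tool --rows '[{"dx":0,"dy":0,"dz":0,"wx":0,"wy":0,"wz":0,"fingers":0.6},{"dx":0,"dy":0,"dz":0,"wx":0,"wy":0,"wz":0,"fingers":1},{"dx":0,"dy":0,"dz":0,"wx":0,"wy":0,"wz":0,"fingers":1},{"dx":0,"dy":0,"dz":0,"wx":0,"wy":0,"wz":0,"fingers":1},{"dx":0,"dy":0,"dz":0,"wx":0,"wy":0,"wz":0,"fingers":1}]'

```text
clock: 27.48
eef_pos: [436.2, 162.9, 4.3]
tool_rot: [-1.748, 1.57, -0.727]
force: [-1.0, -0.6, 4.5]
width: 12.3
```

```bash
python3 plan.py 441 160.6 4 58.3 2; python3 mk.py spreader w20.png
```

```text
t 27.475 now [436.2 162.9   4.3] jaw 58.5 tilt 0.07 w 12.3 q [-0.28  0.79 -0.21  2.17  0.67  0.24 -0.06] F [-1.  -0.6  4.5]
step mm 2.7 deg/row 0.1
{'dx': 0.0002, 'dy': -0.0035, 'dz': 0.0003, 'wx': 0.016, 'wy': -0.001, 'wz': 0.0057}
{'dx': 0.0002, 'dy': -0.0035, 'dz': 0.0003, 'wx': 0.016, 'wy': -0.001, 'wz': 0.0057}
spreader 0.84 [317. 260.  46. 186.] mid [441.1 160. ] len 115 yaw 148.5
```

View pics/w20.png

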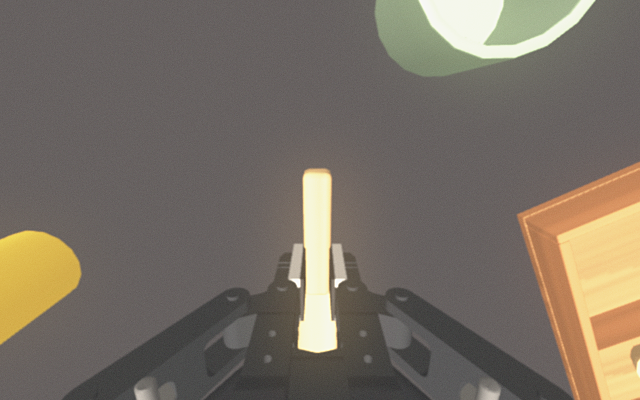

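>>> servo_tool --rows '[{"dx":-0.03,"dy":0,"dz":0,"wx":0,"wy":0,"wz":0,"fingers":1},{"dx":-0.05,"dy":0,"dz":0,"wx":0,"wy":0,"wz":0,"fingers":1},{"dx":-0.05,"dy":0,"dz":0,"wx":0,"wy":0,"wz":0,"fingers":1},{"dx":0,"dy":0,"dz":0,"wx":0,"wy":0,"wz":0,"fingers":1}]'

```text
clock: 28.08
eef_pos: [437.5, 163.6, 103.4]
tool_rot: [-0.718, 1.566, 0.302]
force: [1.0, -0.4, 0.1]
width: 12.1
```

```bash
python3 plan.py 524.2 366 95 -4.5 11
```

```text
t 28.075 now [437.5 163.6 103.4] jaw 58.5 tilt 0.28 w 12.1 q [-0.12  0.62 -0.43  2.13  0.54  0.5   0.06] F [ 1.  -0.4  0.1]
step mm 20.0 deg/row 5.72
{'dx': 0.0011, 'dy': 0.0039, 'dz': 0.0264, 'wx': 0.9538, 'wy': 0.0044, 'wz': 0.0007}
{'dx': 0.0011, 'dy': 0.0065, 'dz': 0.0259, 'wx': 0.9538, 'wy': 0.0044, 'wz': 0.0007}
{'dx': 0.0011, 'dy': 0.009, 'dz': 0.0251, 'wx': 0.9538, 'wy': 0.0044, 'wz': 0.0007}
{'dx': 0.0011, 'dy': 0.0115, 'dz': 0.0241, 'wx': 0.9538, 'wy': 0.0044, 'wz': 0.0007}
{'dx': 0.0011, 'dy': 0.0138, 'dz': 0.0228, 'wx': 0.9538, 'wy': 0.0044, 'wz': 0.0007}
{'dx': 0.0011, 'dy': 0.0161, 'dz': 0.0213, 'wx': 0.9538, 'wy': 0.0044, 'wz': 0.0007}
{'dx': 0.001, 'dy': 0.0181, 'dz': 0.0196, 'wx': 0.9538, 'wy': 0.0044, 'wz': 0.0007}
{'dx': 0.001, 'dy': 0.02, 'dz': 0.0177, 'wx': 0.9538, 'wy': 0.0044, 'wz': 0.0007}
{'dx': 0.001, 'dy': 0.0216, 'dz': 0.0156, 'wx': 0.9538, 'wy': 0.0044, 'wz': 0.0007}
{'dx': 0.001, 'dy': 0.0231, 'dz': 0.0134, 'wx': 0.9538, 'wy': 0.0044, 'wz': 0.0007}
{'dx': 0.001, 'dy': 0.0243, 'dz': 0.011, 'wx': 0.9538, 'wy': 0.0044, 'wz': 0.0007}
```

>>> servo_tool --rows '[{"dx":0,"dy":0.004,"dz":0.0265,"wx":0.955,"wy":0.05,"wz":0,"fingers":1},{"dx":0,"dy":0.0065,"dz":0.026,"wx":0.955,"wy":0,"wz":0,"fingers":1},{"dx":0,"dy":0.009,"dz":0.025,"wx":0.955,"wy":0,"wz":0,"fingers":1},{"dx":0,"dy":0.0115,"dz":0.024,"wx":0.955,"wy":0,"wz":0,"fingers":1},{"dx":0,"dy":0.014,"dz":0.023,"wx":0.955,"wy":0,"wz":0,"fingers":1}]'

```text
clock: 28.7
eef_pos: [474.9, 255.3, 99.5]
tool_rot: [-2.673, 1.563, -2.155]
force: [0.5, -0.2, -1.0]
width: 11.9
```

>>> servo_tool --rows '[{"dx":0,"dy":0.016,"dz":0.0215,"wx":0.955,"wy":0,"wz":0,"fingers":1},{"dx":0,"dy":0.018,"dz":0.0195,"wx":0.955,"wy":0,"wz":0,"fingers":1},{"dx":0,"dy":0.02,"dz":0.0175,"wx":0.955,"wy":0,"wz":0,"fingers":1},{"dx":0,"dy":0.0215,"dz":0.0155,"wx":0.955,"wy":0,"wz":0,"fingers":1},{"dx":0,"dy":0.023,"dz":0.0135,"wx":0.955,"wy":0,"wz":0,"fingers":1}]'

```text
clock: 29.32
eef_pos: [514.3, 346.9, 98.7]
tool_rot: [-2.106, 1.563, -2.089]
force: [-0.7, -0.2, -0.3]
width: 12.3
```

>>> servo_tool --rows '[{"dx":0.01,"dy":0.0245,"dz":0.011,"wx":0.955,"wy":0,"wz":0,"fingers":1},{"dx":0.02,"dy":0,"dz":0,"wx":0,"wy":0,"wz":0,"fingers":1},{"dx":0,"dy":0,"dz":0,"wx":0,"wy":0,"wz":0,"fingers":1}]'

```text
clock: 29.7
eef_pos: [520.5, 363.1, 75.0]
tool_rot: [-2.124, 1.559, -2.202]
force: [0.4, -0.9, 0.2]
width: 11.8
```

```bash
python3 plan.py 524.2 366 30 -4.5 2; python3 mk.py spreader w21.png
```

```text
t 29.7 now [520.5 363.1  75. ] jaw -4.4 tilt 0.67 w 11.8 q [-0.58  0.8  -0.13  1.67  0.15  0.69 -0.87] F [ 0.4 -0.9  0.2]
step mm 22.6 deg/row 0.34
{'dx': 0.03, 'dy': 0.0024, 'dz': 0.0025, 'wx': 0.0046, 'wy': -0.0294, 'wz': 0.0477}
{'dx': 0.03, 'dy': 0.0022, 'dz': 0.0024, 'wx': 0.0046, 'wy': -0.0294, 'wz': 0.0477}
spreader 0.83 [318. 260.  42. 182.] mid [515.9 311.9] len 176 yaw 85.5
```

View pics/w21.png

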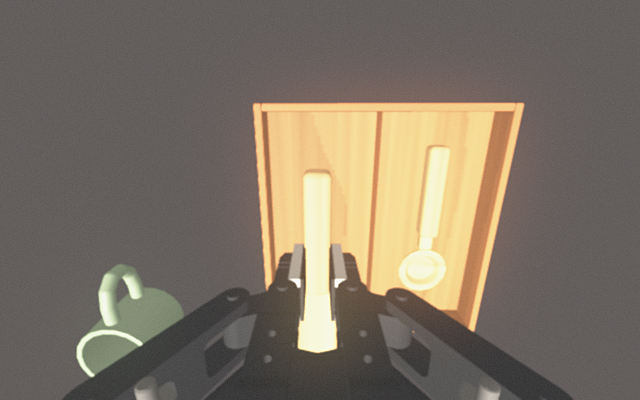

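>>> servo_tool --rows '[{"dx":0.02,"dy":0.004,"dz":0.005,"wx":0,"wy":-0.06,"wz":0.09,"fingers":1},{"dx":0.03,"dy":0,"dz":0,"wx":0,"wy":0,"wz":0,"fingers":1},{"dx":0.015,"dy":0,"dz":0,"wx":0,"wy":0,"wz":0,"fingers":1},{"dx":0,"dy":0,"dz":0,"wx":0,"wy":0,"wz":0,"fingers":1}]'

```text
clock: 30.3
eef_pos: [526.0, 367.6, 27.9]
tool_rot: [0.867, 1.567, 0.788]
force: [0.1, -0.4, 0.1]
width: 12.1
```

```bash
python3 plan.py 524.2 366 9.6 -4.5 1; python3 mk.py spreader w22.png
```

```text
t 30.3 now [526.  367.6  27.9] jaw -4.5 tilt 0.22 w 12.1 q [-0.58  0.87 -0.12  1.68  0.17  0.59 -0.88] F [ 0.1 -0.4  0.1]
step mm 18.4 deg/row 0.23
{'dx': 0.0244, 'dy': -0.0024, 'dz': -0.0023, 'wx': -0.0062, 'wy': 0.0241, 'wz': -0.0284}
spreader 0.88 [319. 260.  39. 184.] mid [524.1 347. ] len 135 yaw 85.5
```

View pics/w22.png

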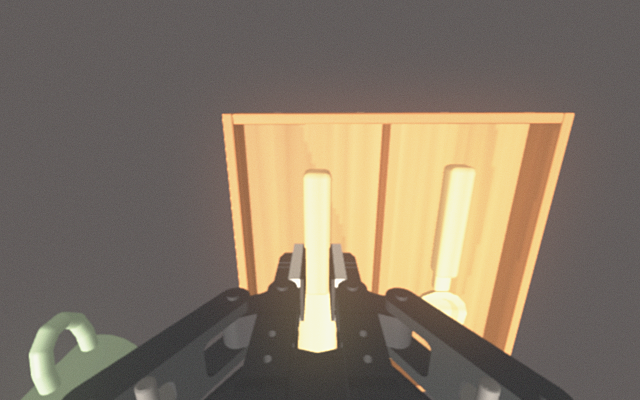

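>>> servo_tool --rows '[{"dx":0.012,"dy":-0.002,"dz":-0.002,"wx":0,"wy":0,"wz":-0.03,"fingers":1},{"dx":0.008,"dy":0,"dz":0,"wx":0,"wy":0,"wz":0,"fingers":1},{"dx":0.002,"dy":0,"dz":0,"wx":0,"wy":0,"wz":0,"fingers":1},{"dx":0,"dy":0,"dz":0,"wx":0,"wy":0,"wz":0,"fingers":1}]'

```text
clock: 30.9
eef_pos: [524.9, 366.8, 12.2]
tool_rot: [0.23, 1.567, 0.151]
force: [-0.4, -0.5, -0.1]
width: 11.8
```

```bash
python3 plan.py 524.2 366 9.6 -4.5 1
```

```text
t 30.9 now [524.9 366.8  12.2] jaw -4.5 tilt 0.22 w 11.8 q [-0.59  0.9  -0.11  1.69  0.17  0.57 -0.88] F [-0.4 -0.5 -0.1]
step mm 2.9 deg/row 0.22
{'dx': 0.0035, 'dy': -0.0012, 'dz': -0.0008, 'wx': -0.0055, 'wy': 0.0359, 'wz': -0.0084}
```

>>> servo_tool --rows '[{"dx":0.0035,"dy":0,"dz":0,"wx":0,"wy":0,"wz":0,"fingers":1},{"dx":0,"dy":0,"dz":0,"wx":0,"wy":0,"wz":0,"fingers":1},{"dx":0,"dy":0,"dz":0,"wx":0,"wy":0,"wz":0,"fingers":0.65},{"dx":0,"dy":0,"dz":0,"wx":0,"wy":0,"wz":0,"fingers":0.6},{"dx":0,"dy":0,"dz":0,"wx":0,"wy":0,"wz":0,"fingers":0.6}]'

```text
clock: 31.52
eef_pos: [525.0, 366.9, 9.9]
tool_rot: [0.272, 1.567, 0.193]
force: [0.2, 0.2, 0.9]
width: 34.1
```

>>> servo_tool --rows '[{"dx":-0.02,"dy":0,"dz":0,"wx":0,"wy":0,"wz":0,"fingers":0.6},{"dx":-0.06,"dy":0,"dz":0,"wx":0,"wy":0,"wz":0,"fingers":0.6},{"dx":-0.07,"dy":0,"dz":0,"wx":0,"wy":0,"wz":0,"fingers":0.2},{"dx":-0.06,"dy":0,"dz":0,"wx":0,"wy":0,"wz":0,"fingers":0},{"dx":0,"dy":0,"dz":0,"wx":0,"wy":0,"wz":0,"fingers":0}]'

```text
clock: 32.15
eef_pos: [526.8, 368.7, 172.8]
tool_rot: [0.592, 1.557, 0.513]
force: [-0.2, 0.6, -1.2]
width: 84.6
```

```bash
python3 plan.py 431 -158 180 60 15; python3 mk.py spreader w23.png
```

```text
t 32.15 now [526.8 368.7 172.8] jaw -4.5 tilt 0.77 w 84.6 q [-0.56  0.68 -0.15  1.61  0.13  0.85 -0.85] F [-0.2  0.6 -1.2]
step mm 35.7 deg/row 4.3
{'dx': -0.001, 'dy': -0.0473, 'dz': -0.0048, 'wx': -0.7172, 'wy': 0.009, 'wz': -0.0003}
{'dx': -0.001, 'dy': -0.0468, 'dz': -0.0083, 'wx': -0.7172, 'wy': 0.009, 'wz': -0.0003}
{'dx': -0.001, 'dy': -0.0461, 'dz': -0.0118, 'wx': -0.7172, 'wy': 0.009, 'wz': -0.0003}
{'dx': -0.001, 'dy': -0.0451, 'dz': -0.0152, 'wx': -0.7172, 'wy': 0.009, 'wz': -0.0003}
{'dx': -0.001, 'dy': -0.0438, 'dz': -0.0186, 'wx': -0.7172, 'wy': 0.009, 'wz': -0.0003}
{'dx': -0.001, 'dy': -0.0423, 'dz': -0.0218, 'wx': -0.7172, 'wy': 0.009, 'wz': -0.0003}
{'dx': -0.001, 'dy': -0.0405, 'dz': -0.0249, 'wx': -0.7172, 'wy': 0.009, 'wz': -0.0003}
{'dx': -0.0009, 'dy': -0.0386, 'dz': -0.0279, 'wx': -0.7172, 'wy': 0.009, 'wz': -0.0003}
{'dx': -0.0009, 'dy': -0.0364, 'dz': -0.0307, 'wx': -0.7172, 'wy': 0.009, 'wz': -0.0003}
{'dx': -0.0009, 'dy': -0.0339, 'dz': -0.0333, 'wx': -0.7172, 'wy': 0.009, 'wz': -0.0003}
{'dx': -0.0008, 'dy': -0.0313, 'dz': -0.0358, 'wx': -0.7172, 'wy': 0.009, 'wz': -0.0003}
{'dx': -0.0008, 'dy': -0.0286, 'dz': -0.038, 'wx': -0.7172, 'wy': 0.009, 'wz': -0.0003}
{'dx': -0.0008, 'dy': -0.0256, 'dz': -0.0401, 'wx': -0.7172, 'wy': 0.009, 'wz': -0.0003}
{'dx': -0.0007, 'dy': -0.0226, 'dz': -0.0419, 'wx': -0.7172, 'wy': 0.009, 'wz': -0.0003}
{'dx': -0.0007, 'dy': -0.0194, 'dz': -0.0435, 'wx': -0.7172, 'wy': 0.009, 'wz': -0.0003}
```

View pics/w23.png

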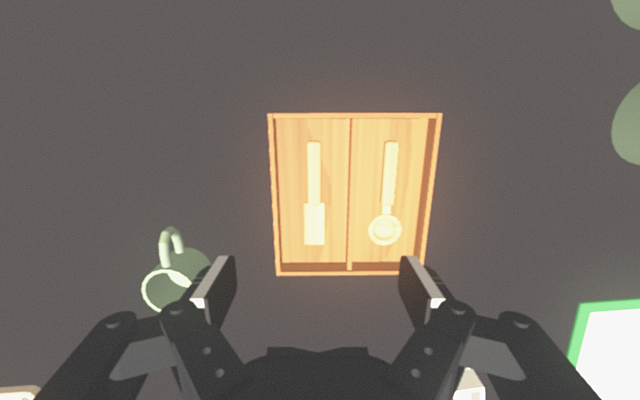

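```bash
python3 plan.py 431 -158 175 -30 10
```

```text
t 32.25 now [524.4 366.7 168.3] jaw -4.5 tilt 0.3 w 85.2 q [-0.56  0.68 -0.15  1.61  0.13  0.85 -0.85] F [-0.1 -0.4 -0.3]
step mm 53.3 deg/row 2.55
{'dx': -0.001, 'dy': -0.0707, 'dz': -0.0069, 'wx': 0.4244, 'wy': 0.0042, 'wz': -0.0027}
{'dx': -0.001, 'dy': -0.071, 'dz': -0.0037, 'wx': 0.4244, 'wy': 0.0042, 'wz': -0.0027}
{'dx': -0.001, 'dy': -0.0711, 'dz': -0.0006, 'wx': 0.4244, 'wy': 0.0042, 'wz': -0.0027}
{'dx': -0.001, 'dy': -0.071, 'dz': 0.0026, 'wx': 0.4244, 'wy': 0.0042, 'wz': -0.0027}
{'dx': -0.001, 'dy': -0.0708, 'dz': 0.0057, 'wx': 0.4244, 'wy': 0.0042, 'wz': -0.0027}
{'dx': -0.001, 'dy': -0.0705, 'dz': 0.0089, 'wx': 0.4244, 'wy': 0.0042, 'wz': -0.0027}
{'dx': -0.0009, 'dy': -0.07, 'dz': 0.012, 'wx': 0.4244, 'wy': 0.0042, 'wz': -0.0027}
{'dx': -0.0009, 'dy': -0.0694, 'dz': 0.0151, 'wx': 0.4244, 'wy': 0.0042, 'wz': -0.0027}
{'dx': -0.0009, 'dy': -0.0687, 'dz': 0.0182, 'wx': 0.4244, 'wy': 0.0042, 'wz': -0.0027}
{'dx': -0.0009, 'dy': -0.0678, 'dz': 0.0212, 'wx': 0.4244, 'wy': 0.0042, 'wz': -0.0027}
```

>>> servo_tool --rows '[{"dx":0,"dy":-0.071,"dz":-0.007,"wx":0.425,"wy":0,"wz":0,"fingers":0},{"dx":0,"dy":-0.071,"dz":-0.0035,"wx":0.425,"wy":0,"wz":0,"fingers":0},{"dx":0,"dy":-0.071,"dz":-0.0005,"wx":0.425,"wy":0,"wz":0,"fingers":0},{"dx":0,"dy":-0.071,"dz":0.0025,"wx":0.425,"wy":0,"wz":0,"fingers":0},{"dx":0,"dy":-0.071,"dz":0.0055,"wx":0.425,"wy":0,"wz":0,"fingers":0}]'

```text
clock: 32.88
eef_pos: [475.9, 102.2, 165.8]
tool_rot: [0.202, 1.569, -0.101]
force: [0.9, -0.9, -0.3]
width: 85.1
```

>>> servo_tool --rows '[{"dx":0,"dy":-0.0705,"dz":0.009,"wx":0.425,"wy":0,"wz":0,"fingers":0},{"dx":0,"dy":-0.07,"dz":0.012,"wx":0.425,"wy":0,"wz":0,"fingers":0},{"dx":0,"dy":-0.0695,"dz":0.015,"wx":0.425,"wy":0,"wz":0,"fingers":0},{"dx":0,"dy":-0.0685,"dz":0.018,"wx":0.425,"wy":0,"wz":0,"fingers":0},{"dx":0,"dy":-0.068,"dz":0.021,"wx":0.425,"wy":0,"wz":0,"fingers":0}]'

```text
clock: 33.5
eef_pos: [428.9, -159.3, 165.5]
tool_rot: [1.34, 1.569, 0.815]
force: [0.5, -0.1, -0.4]
width: 85.4
```

>>> servo_tool --rows '[{"dx":0,"dy":0,"dz":0,"wx":0,"wy":0,"wz":0,"fingers":0},{"dx":0,"dy":0,"dz":0,"wx":0,"wy":0,"wz":0,"fingers":0}]'

```text
clock: 33.75
eef_pos: [429.7, -157.3, 165.7]
tool_rot: [1.306, 1.568, 0.782]
force: [-0.2, -0.1, -0.1]
width: 85.3
```

```bash
python3 plan.py 431 -158 60 -30 4
python3 - <<'E'
from fit import *
C=cam('wrist'); save('wrist','w24.png')
for d in ctrl.silhouettes('cutter','wrist')[:2]:
    m=d['region'].astype(np.uint8); cs,_=cv2.findContours(m,cv2.RETR_EXTERNAL,cv2.CHAIN_APPROX_NONE); cv2.drawContours(m,cs,-1,1,-1)
    print(d['conf'],d['extent'],fit('cutter',[('wrist',C,m.astype(np.float32))],(431,-158,0),False))
E
```

```text
t 33.75 now [ 429.7 -157.3  165.7] jaw -30.0 tilt 0.16 w 85.3 q [ 0.35  0.46 -0.08  2.11  0.06  0.57 -0.3 ] F [-0.2 -0.1 -0.1]
step mm 26.4 deg/row 0.04
{'dx': 0.0352, 'dy': -0.0001, 'dz': 0.0005, 'wx': -0.0011, 'wy': 0.0017, 'wz': -0.0064}
{'dx': 0.0352, 'dy': -0.0, 'dz': 0.0005, 'wx': -0.0011, 'wy': 0.0017, 'wz': -0.0064}
{'dx': 0.0352, 'dy': -0.0, 'dz': 0.0005, 'wx': -0.0011, 'wy': 0.0017, 'wz': -0.0064}
{'dx': 0.0352, 'dy': 0.0, 'dz': 0.0005, 'wx': -0.0011, 'wy': 0.0017, 'wz': -0.0064}
0.6 [320.0, 188.8, 55.3, 59.2] (array([ 430.83378137, -158.51690776]), np.float64(0.03702265024185181))
```

View pics/w24.png

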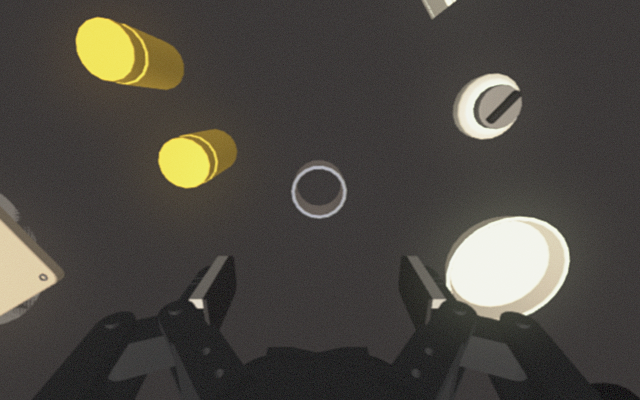

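>>> servo_tool --rows '[{"dx":0.05,"dy":0,"dz":0.002,"wx":0,"wy":0,"wz":-0.02,"fingers":0},{"dx":0.06,"dy":0,"dz":0,"wx":0,"wy":0,"wz":0,"fingers":0},{"dx":0.04,"dy":0,"dz":0,"wx":0,"wy":0,"wz":0,"fingers":0},{"dx":0.01,"dy":0,"dz":0,"wx":0,"wy":0,"wz":0,"fingers":0},{"dx":0,"dy":0,"dz":0,"wx":0,"wy":0,"wz":0,"fingers":0}]'

```text
clock: 34.48
eef_pos: [432.4, -158.0, 46.6]
tool_rot: [0.279, 1.568, -0.243]
force: [-0.1, -0.1, -0.2]
width: 85.4
```

```bash
python3 plan.py 431 -158.5 6 -30 4
python3 - <<'E'
from h import *
save('wrist','w25.png')
E
```

```text
t 34.475 now [ 432.4 -158.    46.6] jaw -29.9 tilt 0.15 w 85.4 q [ 0.32  0.7  -0.04  2.18  0.1   0.27 -0.33] F [-0.1 -0.1 -0.2]
step mm 10.2 deg/row 0.04
{'dx': 0.0135, 'dy': -0.0004, 'dz': -0.0004, 'wx': 0.0027, 'wy': 0.0061, 'wz': -0.0018}
{'dx': 0.0135, 'dy': -0.0004, 'dz': -0.0003, 'wx': 0.0027, 'wy': 0.0061, 'wz': -0.0018}
{'dx': 0.0135, 'dy': -0.0004, 'dz': -0.0003, 'wx': 0.0027, 'wy': 0.0061, 'wz': -0.0018}
{'dx': 0.0135, 'dy': -0.0004, 'dz': -0.0003, 'wx': 0.0027, 'wy': 0.0061, 'wz': -0.0018}
```

View pics/w25.png

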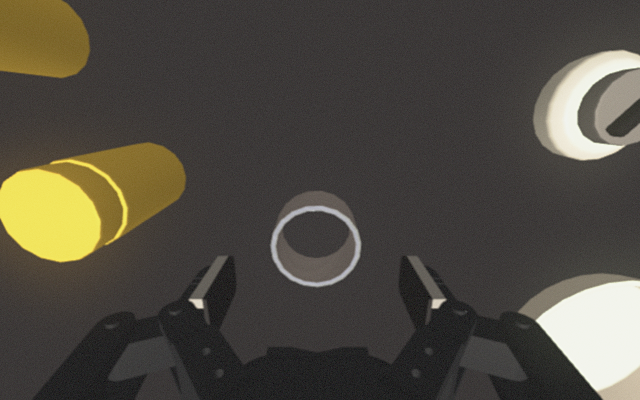

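Centred on the ring (316,245) between the fingers. Descend the rest slowly.

>>> servo_tool --rows '[{"dx":0.015,"dy":-0.0015,"dz":-0.0015,"wx":0,"wy":0,"wz":0,"fingers":0},{"dx":0.015,"dy":0,"dz":0,"wx":0,"wy":0,"wz":0,"fingers":0},{"dx":0.015,"dy":0,"dz":0,"wx":0,"wy":0,"wz":0,"fingers":0},{"dx":0.009,"dy":0,"dz":0,"wx":0,"wy":0,"wz":0,"fingers":0},{"dx":0,"dy":0,"dz":0,"wx":0,"wy":0,"wz":0,"fingers":0}]'

```text
clock: 35.15
eef_pos: [430.0, -159.5, 7.2]
tool_rot: [0.068, 1.569, -0.457]
force: [0.4, -1.0, 0.5]
width: 85.5
```

```bash
python3 plan.py 431 -158.5 6 -30 1
python3 - <<'E'
from h import *
save('wrist','w26.png')
E
```

```text
t 35.15 now [ 430.  -159.5    7.2] jaw -30.0 tilt 0.09 w 85.5 q [ 0.44  0.79 -0.22  2.19  0.73  0.23 -0.95] F [ 0.4 -1.   0.5]
step mm 1.9 deg/row 0.1
{'dx': 0.0016, 'dy': 0.0019, 'dz': 0.0005, 'wx': -0.0072, 'wy': 0.015, 'wz': -0.001}
```

View pics/w26.png

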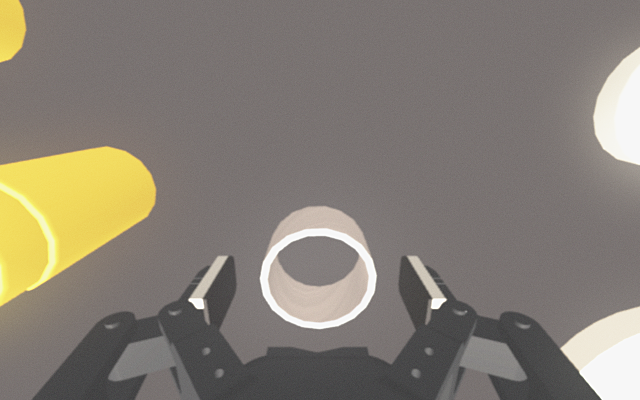

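>>> servo_tool --rows '[{"dx":0.001,"dy":0.001,"dz":0,"wx":0,"wy":0,"wz":0,"fingers":0.15},{"dx":0,"dy":0,"dz":0,"wx":0,"wy":0,"wz":0,"fingers":0.3},{"dx":0,"dy":0,"dz":0,"wx":0,"wy":0,"wz":0,"fingers":1},{"dx":0,"dy":0,"dz":0,"wx":0,"wy":0,"wz":0,"fingers":1},{"dx":0,"dy":0,"dz":0,"wx":0,"wy":0,"wz":0,"fingers":1}]'

```text
clock: 35.83
eef_pos: [430.8, -158.7, 7.4]
tool_rot: [-0.173, 1.568, -0.697]
force: [-1.3, 0.0, 9.1]
width: 54.4
```

>>> servo_tool --rows '[{"dx":0,"dy":0,"dz":0,"wx":0,"wy":0,"wz":0,"fingers":1}]'

```text
clock: 35.95
eef_pos: [430.8, -158.7, 7.4]
tool_rot: [-0.193, 1.568, -0.717]
force: [-0.7, 0.5, 8.1]
width: 54.6
```

```bash
python3 plan.py 568.5 -352.5 100 -30 5
python3 - <<'E'
from h import *
save('wrist','w27.png')
E
```

```text
t 35.95 now [ 430.8 -158.7    7.4] jaw -30.0 tilt 0.17 w 54.6 q [ 0.44  0.79 -0.22  2.19  0.73  0.23 -0.96] F [-0.7  0.5  8.1]
step mm 51.0 deg/row 0.04
{'dx': -0.0245, 'dy': -0.0264, 'dz': 0.0577, 'wx': -0.0015, 'wy': 0.0056, 'wz': 0.0011}
{'dx': -0.0245, 'dy': -0.0264, 'dz': 0.0577, 'wx': -0.0015, 'wy': 0.0056, 'wz': 0.0011}
{'dx': -0.0246, 'dy': -0.0264, 'dz': 0.0577, 'wx': -0.0015, 'wy': 0.0056, 'wz': 0.0011}
{'dx': -0.0246, 'dy': -0.0264, 'dz': 0.0577, 'wx': -0.0015, 'wy': 0.0056, 'wz': 0.0011}
{'dx': -0.0246, 'dy': -0.0264, 'dz': 0.0577, 'wx': -0.0015, 'wy': 0.0056, 'wz': 0.0011}
```

View pics/w27.png

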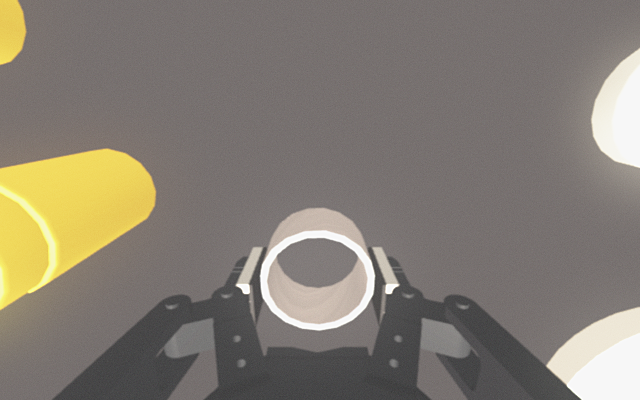

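>>> servo_tool --rows '[{"dx":-0.03,"dy":0,"dz":0,"wx":0,"wy":0,"wz":0,"fingers":1},{"dx":-0.05,"dy":0,"dz":0,"wx":0,"wy":0,"wz":0,"fingers":1},{"dx":-0.04,"dy":-0.0264,"dz":0.0577,"wx":0,"wy":0,"wz":0,"fingers":1},{"dx":0,"dy":-0.0264,"dz":0.0577,"wx":0,"wy":0,"wz":0,"fingers":1},{"dx":0,"dy":-0.0264,"dz":0.0577,"wx":0,"wy":0,"wz":0,"fingers":1}]'

```text
clock: 36.62
eef_pos: [513.8, -276.5, 97.7]
tool_rot: [-0.128, 1.568, -0.653]
force: [0.7, 0.8, -1.1]
width: 54.3
```

>>> servo_tool --rows '[{"dx":0,"dy":-0.0264,"dz":0.0577,"wx":0,"wy":0,"wz":0,"fingers":1},{"dx":0,"dy":-0.0264,"dz":0.0577,"wx":0,"wy":0,"wz":0,"fingers":1},{"dx":0,"dy":0,"dz":0,"wx":0,"wy":0,"wz":0,"fingers":1}]'

```text
clock: 37.0
eef_pos: [568.9, -356.5, 96.4]
tool_rot: [-0.362, 1.566, -0.891]
force: [-1.2, 0.7, -0.0]
width: 54.5
```

```bash
python3 plan.py 568.5 -352.5 40 -30 3
python3 - <<'E'
from h import *
save('wrist','w28.png')
E
```

```text
t 37.0 now [ 568.9 -356.5   96.4] jaw -30.3 tilt 0.25 w 54.5 q [ 0.82  0.86 -0.54  1.56  0.54  0.87 -0.45] F [-1.2  0.7 -0. ]
step mm 18.9 deg/row 0.13
{'dx': 0.0251, 'dy': 0.0015, 'dz': -0.0012, 'wx': -0.0166, 'wy': 0.013, 'wz': 0.005}
{'dx': 0.0251, 'dy': 0.0015, 'dz': -0.0011, 'wx': -0.0166, 'wy': 0.013, 'wz': 0.005}
{'dx': 0.0251, 'dy': 0.0015, 'dz': -0.0011, 'wx': -0.0166, 'wy': 0.013, 'wz': 0.005}
```

View pics/w28.png

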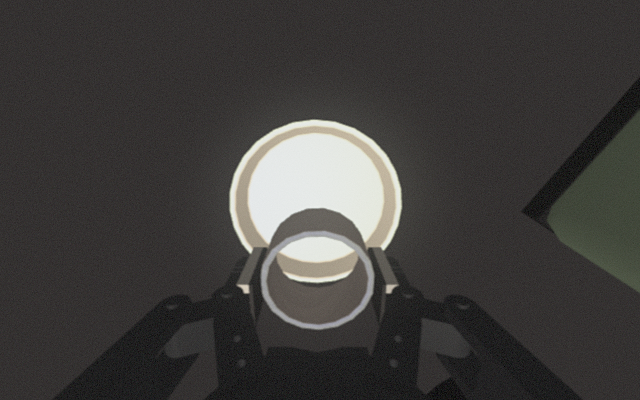

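>>> servo_tool --rows '[{"dx":0.02,"dy":0.0045,"dz":-0.0035,"wx":0,"wy":0.03,"wz":0,"fingers":1},{"dx":0.04,"dy":0,"dz":0,"wx":0,"wy":0,"wz":0,"fingers":1},{"dx":0.025,"dy":0,"dz":0,"wx":0,"wy":0,"wz":0,"fingers":1},{"dx":0.008,"dy":0,"dz":0,"wx":0,"wy":0,"wz":0,"fingers":1},{"dx":0,"dy":0,"dz":0,"wx":0,"wy":0,"wz":0,"fingers":1}]'

```text
clock: 37.67
eef_pos: [567.5, -347.9, 27.1]
tool_rot: [-2.972, 1.569, 2.787]
force: [0.3, -0.7, -0.4]
width: 54.2
```

```bash
python3 plan.py 568.5 -352.5 12.4 -30 1
python3 - <<'E'
from h import *
save('wrist','w29.png')
E
```

```text
t 37.675 now [ 567.5 -347.9   27.1] jaw -30.0 tilt 0.1 w 54.2 q [ 0.78  0.95 -0.49  1.59  0.59  0.75 -0.5 ] F [ 0.3 -0.7 -0.4]
step mm 15.4 deg/row 0.1
{'dx': 0.0196, 'dy': -0.0046, 'dz': 0.0042, 'wx': 0.0005, 'wy': -0.017, 'wz': 0.0029}
```

View pics/w29.png

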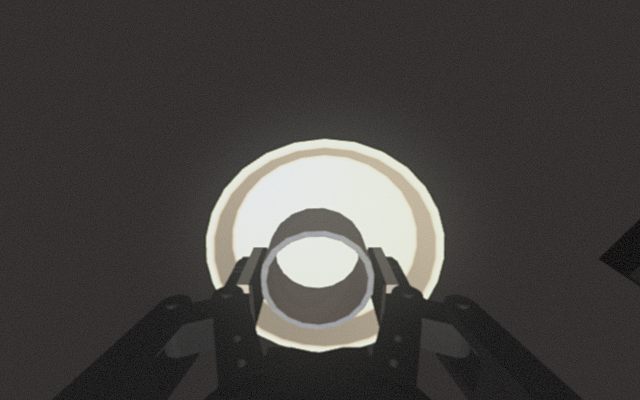

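>>> servo_tool --rows '[{"dx":0.01,"dy":-0.0045,"dz":0.004,"wx":0,"wy":0,"wz":0,"fingers":1},{"dx":0.006,"dy":0,"dz":0,"wx":0,"wy":0,"wz":0,"fingers":1},{"dx":0,"dy":0,"dz":0,"wx":0,"wy":0,"wz":0,"fingers":1}]'

```text
clock: 38.1
eef_pos: [568.0, -352.9, 14.8]
tool_rot: [-2.875, 1.569, 2.884]
force: [-0.0, -0.3, 0.1]
width: 54.2
```

```bash
python3 plan.py 568.5 -352.5 12.4 -30 1
```

```text
t 38.1 now [ 568.  -352.9   14.8] jaw -30.0 tilt 0.13 w 54.2 q [ 0.78  0.97 -0.48  1.59  0.6   0.74 -0.5 ] F [-0.  -0.3  0.1]
step mm 2.5 deg/row 0.14
{'dx': 0.0032, 'dy': 0.0008, 'dz': 0.0003, 'wx': -0.0081, 'wy': -0.0203, 'wz': 0.0055}
```

>>> servo_tool --rows '[{"dx":0.0025,"dy":0,"dz":0,"wx":0,"wy":0,"wz":0,"fingers":1},{"dx":0,"dy":0,"dz":0,"wx":0,"wy":0,"wz":0,"fingers":1},{"dx":0,"dy":0,"dz":0,"wx":0,"wy":0,"wz":0,"fingers":0.25},{"dx":0,"dy":0,"dz":0,"wx":0,"wy":0,"wz":0,"fingers":0.15},{"dx":0,"dy":0,"dz":0,"wx":0,"wy":0,"wz":0,"fingers":0.15}]'

```text
clock: 38.72
eef_pos: [568.6, -352.9, 13.6]
tool_rot: [-2.731, 1.57, 3.028]
force: [-0.3, -0.4, 0.5]
width: 72.3
```

>>> servo_tool --rows '[{"dx":-0.02,"dy":0,"dz":0,"wx":0,"wy":0,"wz":0,"fingers":0.15},{"dx":-0.05,"dy":0,"dz":0,"wx":0,"wy":0,"wz":0,"fingers":0.15},{"dx":-0.08,"dy":0,"dz":0,"wx":0,"wy":0,"wz":0,"fingers":0},{"dx":-0.08,"dy":0,"dz":0,"wx":0,"wy":0,"wz":0,"fingers":0},{"dx":0,"dy":0,"dz":0,"wx":0,"wy":0,"wz":0,"fingers":0}]'

```text
clock: 39.35
eef_pos: [572.5, -353.8, 193.1]
tool_rot: [0.036, 1.56, -0.488]
force: [0.6, 1.1, -0.5]
width: 85.6
```

Run:
```python
from h import *
print(ctrl.read_state()['clock'],ctrl.read_state()['eef_pos'])
save('scene','sc30.png'); save('side','s30.png'); save('wrist','w30.png')
for n in ["scene","side"]:
    C=cam(n)
    for l in ("mug","timer"):
        for m in ctrl.mark_of(l,n)[:2]: print(n,l,round(m['conf'],2),toplane(n,[m['point']],0,C)[0][:2].round())
```

```text
39.35 [ 572.48215598 -353.81458772  193.13880858]
scene mug 0.91 [362. 270.]
scene timer 0.87 [ 615. -168.]
side mug 0.82 [358. 274.]
side mug 0.71 [ 565. -351.]
side timer 0.64 [ 621. -174.]
```

View pics/sc30.png

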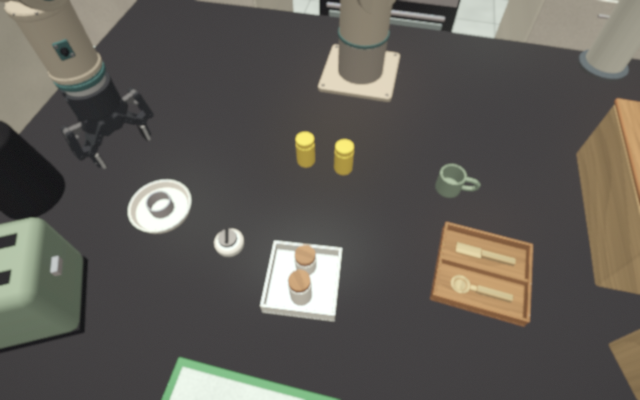

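View pics/s30.png

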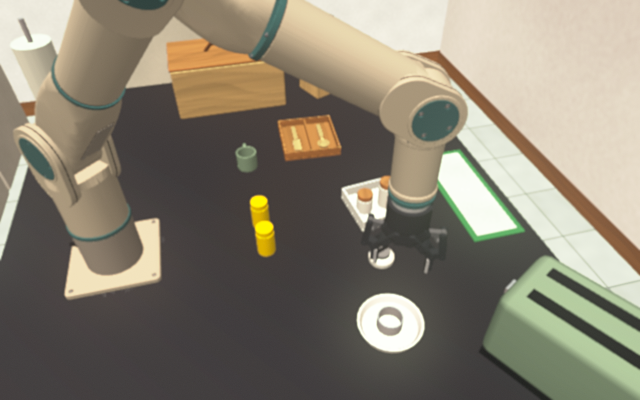

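View pics/w30.png

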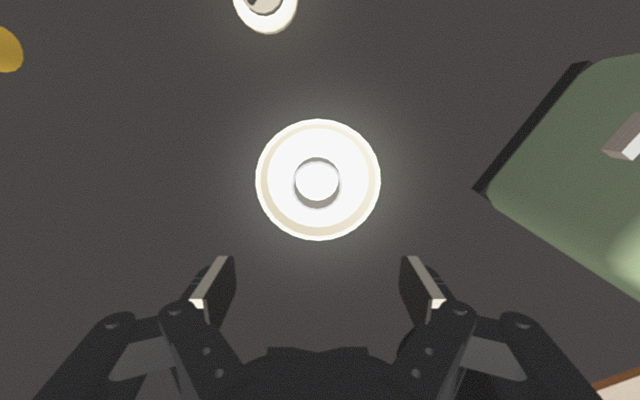

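All five things are in their places in every view. In the scene picture, the jars stand in the bin at (305,258) and (299,285), and the spreader and spoon lie in separate lanes at (485,255) and (482,290). The cutter sits flat in the dish at (160,204). The mug (452,180) and the timer (229,242) have not moved, and the robot is clear of everything.

```bash
python3 -c "
from cell import ctrl
print(ctrl.finish_job(), ctrl.read_state()['clock'])"
```

```text
the job is handed in; nothing more can be done
the job is handed in; nothing more can be done
```

I handed the job in at about 39.5 s of the 141 s allowed, with all five things put away. I worked in the order asked: tall jar, short jar, spoon, spreader, then cutter.

- **Placing:** The last pictures from the scene and side cameras show both jars upright in the bin, with the spoon and spreader each lengthways in its own lane. In the last wrist picture the cutter lies flat at about the centre of the dish. The gripper was open and about 190 mm above the worktop.
- **Left alone:** The two yellow jars look untouched in the pictures. The mug and timer measured within about 10 mm of where they started, which is the spread between the two cameras.
- **Forces:** The wrist force readings stayed at about 10 N or less.
- **What was off:**
  - Two of my move calls were refused because a turn was too large, and one because keys were missing; none of these moved the arm.
  - Joint 6 sat at or near its lower range limit (0.23–0.24 rad) during the low grasps close to the base. The arm still held its pose there.
  - After fast moves the arm was up to about 8 mm off, and I corrected this before each release.

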